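Ready a sample cell over the arrested beam balance

ROBOT

A 6-joint arm with a two-finger parallel gripper is mounted at the origin on the work surface. World frame = base frame: x ahead of the robot, y to its left, z up, the work surface at z = 0. Lengths are in m, angles in rad, forces in N, time in s.
With the tool pointing down it reaches from about 0.25 to 0.775 m from the base axis. Payload 4 kg.
Tool frame: the origin (TCP) lies between the finger pads; the fingertips stand 14 mm ahead of it and the grasp point (between the pads) lies 5 mm behind it; z points along the fingers, y is the direction in which the jaws open and shut (so a half turn about z gives the same grasp; the last joint's range is limited). The gripper opens to 94 mm and grips with 3 to 60 N. Pads are 16 mm wide; open, the fingers measure 119 mm over their backs; the gripper's body (75 mm by 177 mm) begins 78 mm behind the grasp point.
Start: joints at [-1.382, 0.087, 1.371, -0, 1.684, -0.103], TCP at [0.158, -0.527, 0.18] pointing down, gripper open.
Joint ranges: [-3.1, 3.1], [-0.76, 2.03], [0.27, 2.55], [-1.08, 4.22], [0.17, 2.65], [-2.57, 2.57]. Speed limits (rad/s): [2.79, 2.79, 3.14, 3.14, 3.14, 3.14].

INTERFACE

Orientations are given as [roll, pitch, yaw] about the fixed x, y, z axes, in that order (R = Rz(yaw) Ry(pitch) Rx(roll)).
In Python, from bench import robot, cams, spotter gives the robot as it stands.
- The arm moves only by the shell command python3 -m inch 'ROWS'. ROWS is JSON, a list of rows, each an object of numbers: "grip": the opening, from 0 (shut) to 1 (fully open); "dx", "dy", "dz": the shift along the tool's x, y, z in units of 25 mm (1.0 is 25 mm); "rx", "ry", "rz": the turn, a rotation vector about the tool's x, y, z in units of 5 degrees (1.0 is 5 degrees). A call has 1 to 12 rows; each row shifts and turns the pose as measured when the row begins, along the tool's axes as they then stand; what a row does not reach is not made up. A row lasts 1/8 s, in which the tool goes at most 62.5 mm and 10.7 degrees, less where a joint would pass 70% of its speed; a pose out of reach is approached as far as the arm can. A call is refused whole if a number of a shift passes 1 or a number of a turn 1, either way. A call with a gripper value outside its range is refused whole. The fingers move at their own pace and stop on an object; the grip force is fixed at half the most. Time passes only in rows, so rows that do not move let the fingers close. It gives the time, the measured TCP pose, the force and the opening at its end, in the units of the state.
- robot.get_obs(): the state, without advancing time (a new reading comes with each control period).
- cams.snapshot(name): name is "scene" or "side" or "wrist"; returns a dict with "frame" (384x512x3 uint8, red, green, blue), "intrinsics" (3x3 intrinsics, pixels), "eye" and "orientation" of the camera in the world. Camera axes: x right, y up, looking along -z (the intrinsics and any distortion apply to the point x, -y, -z); pixel columns grow to the right and rows downward; lengths in m; the calibration is good to about 2 mm. A picture is of the moment at which its call begins. There is no depth.
- robot.close_job(): hands the job in, once; it reports no verdict.
Trained networks look in a picture, given as the dict that the camera call returned (one of the last four; its "shot" number tells which), for a name from the list of things; names that differ only in an ending like _2 or _b are one class to them, and where a whole thing is asked for, a point or a joint stands for the part that bears it (a point fixed in the world has none). Each returns a list of dicts, best first, with "score" (0 to 1); they miss things now and then, are a little off and sometimes report something else, mostly with a low value. They report only what shows in the picture. A call takes as long as a camera call. They do not tell look-alikes from the thing itself.
- spotter.regions_of(picture, query): "pixels" (384x512 bool, what is visible of it) and "extent" ([left, top, right, bottom] in pixels, round what is visible of it).
- spotter.place_of(picture, query): "pixel" ([column, row] in pixels: a listed point, or the origin of a listed thing).
The state is a dict: "time": time; "joint_positions": joint angles; "qvel": joint speeds; "joint_torque": joint torques, N m; "tool_pos": TCP position; "ee_rot": TCP orientation; "wrist_force": force on the tool from outside, world axes, zero at the start; "wrist_torque": the same for the moment, N m; "width": finger opening in m.
Only numpy, scipy, OpenCV 4.12 (cv2) and the standard library are available. Lean on these libraries where they do the work, as an engineer would, in place of code of your own. Each camera call takes 0.05 s, during which the arm holds its last target.

TASK

Check the empty beam balance: swing its arrest lever fully over, away from the robot, so that the beam drops free at its counterweight end, then swing it fully back so that the beam is arrested level again. Then take the oblong sample cell (not the square or round one) by its grip rib, lift it over the draught guard, keeping it level and leaving the other cells and the jars undisturbed, and hold it still about a centimetre above the pan, centred, its long sides along the pan's, without touching the balance. Finish while holding it there: do not set it down or let go.

Things in the scene. Friction and masses are not known exactly. Their poses are not given: they have to be found in the camera images.
- balance: White fixed beam balance, base 210 (x -130 to 80) x 340 (y -180 to 160) x 30 mm. Origin on the table under the beam's pivot; x away from the robot (yaw within 0.2 rad), y left along the beam. Pan at y -110; column 116 mm high; counterweight (42 mm diameter) at y 75 to 103; scale plate behind the beam's +y end 120 mm high. The lever's pivot is at x -90, y 100, 52 mm above the table.
- guard_top (a point): Middle of the top edge of the draught guard, an upright grey sheet 210 mm long (x), 5 mm thick, its top 165 mm above the table, on the balance's right edge between the cells and the pan; at x -25, y -175 of the balance, axes as the balance's.
- pan_top (a point): Centre of the upper face of the flat dark steel pan, a plate 104 mm (its x) by 60 mm (its y) and 4 mm thick with no rim; fixed to the beam, 125 mm above the table when the beam is level. Its x is the pan's long side and is parallel to the balance's x, z is up.
- arrest_tip (a point): Centre of the black ball knob (26 mm diameter) on the 10 mm steel rod of the arrest lever, 70 mm from its pivot, 113 to 122 mm above the table. It moves along the balance's x, from 34 mm before the pivot (robot's side) to 34 mm beyond it. The lever's block is 70 x 50 mm, its top 55 mm above the table.
- arrest (a joint): Angle of the arrest lever, rad: 0 = arrested (leans towards the robot, the balance's -x), 1.0 = fully released (leans away, +x). Starts within 0.08 of 0; light friction (1 N at the knob); stays where it is left. It can be pushed at the knob either way.
- beam (a joint): Angle of the beam, rad: 0 = level; positive = counterweight end down, pan up; stop at 0.1. Arrested, it rests level on a yoke; as the lever goes over, the yoke sinks and the empty beam falls to +0.1; as the lever comes back, the yoke lifts it level.
- cell_mid (a point): Centre (half-way up) of the oblong sample cell, closed, black plastic, 90 (x) x 44 mm (y), 52 mm high: body 26 mm and on its middle a grip rib 50 mm long (x), 14 mm thick (y), 26 mm high. Amber windows in its long sides. 0.17 to 0.35 kg. Underside 26 mm below this point; z up. Stands on the table; which of the three places each cell has varies.
- cell_under (a point): Centre of the underside of the oblong cell; axes as cell_mid.
- square_mid (a point): Centre (half-way up) of the square sample cell, to be left alone: 60 x 60 mm, body 26 mm high, the same kind of rib (36 mm long) on top, 52 mm high in all.
- round_mid (a point): Centre (half-way up) of the round sample cell, to be left alone: 64 mm diameter, body 26 mm high, the same kind of rib (36 mm long) on top, 52 mm high in all.
- jar_a: Closed jar, 54 mm diameter, 82 mm high, to be left alone; stands between the cells and the balance. Origin at the centre of its underside.
- jar_b: Closed narrower jar, 48 mm diameter, 95 mm high, to be left alone; stands between the cells and the balance, further back. Origin at the centre of its underside.
Things that resemble listed ones, but are neither listed nor needed, are in the scene too. What is shaped like the part that bears cell_mid but purple or yellow is not meant.

How it is judged:
By the outcome, as a careful person would: the job done as asked, in the order asked, and still so for the second after the job is handed in, while the arm keeps its last pose, push and grip.
It also fails if it takes over 59 s, if anything falls off the work surface, if the arm or the gripper's body presses on something with over 40 N, if the wrist force passes 120 N, or if a joint passes its speed limit or range.

## Working session

There is one attempt and no reset: what is moved stays moved. The work goes in short steps, Python scripts to look and compute and a shell command to move; the robot and the scene stay as the last step left them, time stands still between calls to the robot, and variables do not carry over. Pictures are saved under pics/ and viewed, and the job is handed in when it is done.

```bash
ls; mkdir -p pics
python3 - <<'E'
from bench import robot,cams,spotter
import cv2
print(robot.get_obs())
for n in ["scene","side","wrist"]:
    p=cams.snapshot(n); cv2.imwrite(f"pics/{n}0.png",p["frame"][:,:,::-1]); print(n,p["intrinsics"],p["eye"],p["orientation"],[k for k in p])
E
```

```text
pics
{'time': 0.0, 'joint_positions': array([-1.38211887e+00,  8.79609812e-02,  1.37220870e+00, -1.22997963e-05,
        1.68359288e+00, -1.03114891e-01]), 'qvel': array([-9.89545931e-04, -2.06063598e-03, -1.31743585e-03, -1.10341902e-03,
       -2.63987564e-04, -8.71024155e-05]), 'joint_torque': array([-1.40768825e-03, -3.40189826e+01, -3.02428114e+01,  7.15374621e-02,
        3.29684909e-02, -1.59785732e-04]), 'tool_pos': array([ 0.15809059, -0.52617607,  0.17882408]), 'ee_rot': array([-3.13943301e+00, -2.11193583e-04,  2.91790745e-01]), 'wrist_force': array([0.37126827, 0.42879972, 0.15284712]), 'wrist_torque': array([0.01044563, 0.03992733, 0.04527006]), 'width': 0.094108430066705}
scene [[461.55495637   0.         255.22672339]
 [  0.         461.55495637 193.1457102 ]
 [  0.           0.           1.        ]] [ 1.02796056 -0.1320583   0.92100489] [ 0.58834413 -0.00153848  1.37474121] ['frame', 'intrinsics', 'eye', 'orientation', 'shot']
side [[450.13002018   0.         256.93112693]
 [  0.         450.13002018 197.18755385]
 [  0.           0.           1.        ]] [ 0.38527301 -0.716169    0.73666917] [ 0.82977702 -0.01075735 -0.1785174 ] ['frame', 'intrinsics', 'eye', 'orientation', 'shot']
wrist [[336.09291321   0.         255.85001019]
 [  0.         336.09291321 192.82554798]
 [  0.           0.           1.        ]] [ 0.23237468 -0.50462781  0.38320029] [-0.27108133  0.00230268 -1.27992519] ['frame', 'intrinsics', 'eye', 'orientation', 'shot']
```

View pics/scene0.png

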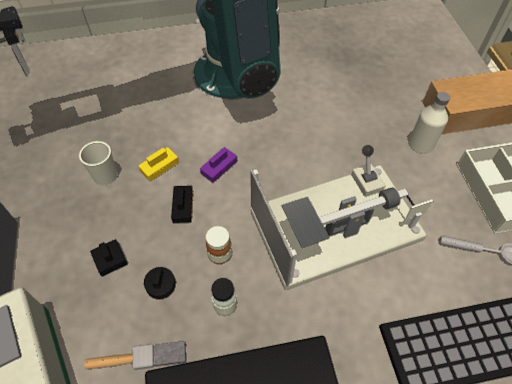

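View pics/side0.png

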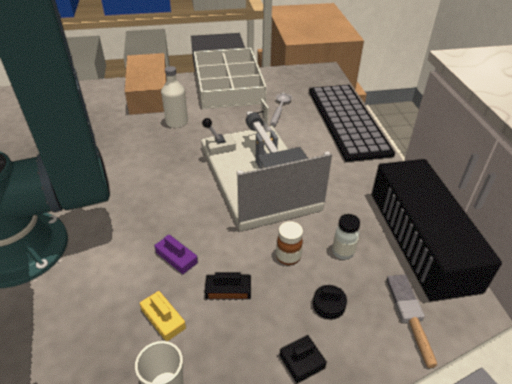

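View pics/wrist0.png

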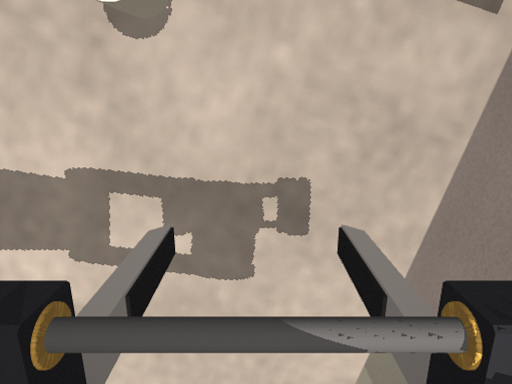

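The scene view shows the balance at about (340,220) and its lever knob at (368,151). The oblong black cell is at (182,204), the square one at (109,257) and the round one at (160,283). The jars are at (218,245) and (223,296). The side view agrees: the oblong cell is at (228,287), with its amber window visible.

```bash
cat > h.py <<'E'
import numpy as np, cv2
from scipy.spatial.transform import Rotation as Ro
from scipy.optimize import least_squares
from bench import robot,cams,spotter
def proj(p,X):
    R=Ro.from_euler('xyz',p["orientation"]).as_matrix()
    c=(np.atleast_2d(X)-p["eye"])@R
    q=np.stack([c[:,0],-c[:,1],-c[:,2]],1)@p["intrinsics"].T
    return q[:,:2]/q[:,2:]
def ray(p,px):
    R=Ro.from_euler('xyz',p["orientation"]).as_matrix()
    d=np.linalg.inv(p["intrinsics"])@[px[0],px[1],1]
    d=R@np.array([d[0],-d[1],-d[2]]); return np.array(p["eye"]),d/np.linalg.norm(d)
def at_z(p,px,z):
    e,d=ray(p,px); return e+d*(z-e[2])/d[2]
def tri(obs):
    A=np.zeros((3,3));b=np.zeros(3)
    for p,px in obs:
        e,d=ray(p,px);M=np.eye(3)-np.outer(d,d);A+=M;b+=M@e
    X=np.linalg.solve(A,b); return X,[np.linalg.norm(proj(p,X)[0]-px) for p,px in obs]
def snap(n,f=None):
    p=cams.snapshot(n)
    if f: cv2.imwrite(f"pics/{f}.png",p["frame"][:,:,::-1])
    return p
E
python3 - <<'E'
from h import *
np.set_printoptions(precision=4,suppress=True)
S=snap("scene");D=snap("side")
for q in ["balance","guard_top","pan_top","arrest_tip","cell_mid","cell_under","square_mid","round_mid","jar_a","jar_b"]:
    r=[]
    for n,p in (("S",S),("D",D)):
        l=spotter.place_of(p,q); r.append(l)
        print(q,n,[(np.round(x["pixel"],1),round(x["score"],2)) for x in l[:4]])
    if r[0] and r[1]: print("   ",*tri([(S,np.array(r[0][0]["pixel"])),(D,np.array(r[1][0]["pixel"]))]))
E
```

```text
balance S [(array([344.2, 236.9]), 0.89)]
balance D [(array([264.7, 174.5]), 0.58)]
    [ 0.5745  0.1673 -0.0106] [np.float64(0.6216744888674138), np.float64(0.5461220435387357)]
guard_top S [(array([268.1, 211.7]), 0.58)]
guard_top D [(array([284.9, 160.6]), 0.7)]
    [ 0.5794 -0.0148  0.1711] [np.float64(2.420274876824345), np.float64(2.2663795152870434)]
pan_top S [(array([307.4, 219.7]), 0.87)]
pan_top D [(array([284.6, 157. ]), 0.64)]
    [0.5932 0.0604 0.1275] [np.float64(0.9938931965425204), np.float64(0.8871464741600502)]
arrest_tip S [(array([366.7, 149.6]), 0.71)]
arrest_tip D [(array([207.4, 122.5]), 0.63)]
    [0.4386 0.2389 0.1191] [np.float64(0.6041494974916792), np.float64(0.5449143791398421)]
cell_mid S [(array([178.8, 200.2]), 0.77), (array([220.1, 159.1]), 0.74), (array([158.6, 158. ]), 0.57)]
cell_mid D [(array([176.1, 248.4]), 0.81), (array([160.4, 311.8]), 0.74), (array([227.6, 285.5]), 0.68)]
    [ 0.3861 -0.1628  0.0589] [np.float64(26.003954139022305), np.float64(31.430004468583597)]
cell_under S [(array([220. , 169.9]), 0.96), (array([183.3, 206.2]), 0.87), (
[... 491 characters left out ...]
array([225.6, 303.2]), 0.59)]
round_mid D [(array([332.7, 299. ]), 0.65)]
    [ 0.6175 -0.2546  0.0291] [np.float64(1.873717650580792), np.float64(2.058215358662599)]
jar_a S [(array([225. , 305.5]), 0.94), (array([219. , 257.4]), 0.56)]
jar_a D [(array([266.1, 171.9]), 0.66), (array([341.7, 251.7]), 0.57), (array([287.3, 251.4]), 0.56)]
    [ 0.6278 -0.0777  0.1275] [np.float64(59.885558153019126), np.float64(55.15518918892501)]
jar_b S [(array([225. , 305.5]), 0.94), (array([219. , 257.4]), 0.56)]
jar_b D [(array([266.1, 171.9]), 0.66), (array([341.7, 251.7]), 0.57), (array([287.3, 251.4]), 0.56)]
    [ 0.6278 -0.0777  0.1275] [np.float64(59.885558153019126), np.float64(55.15518918892501)]
```

Run:
```python
import cv2
a=cv2.imread("pics/scene0.png"); b=cv2.imread("pics/side0.png")
cv2.imwrite("pics/c1.png",cv2.resize(a[135:300,240:440],None,fx=4,fy=4,interpolation=2)[:600])
cv2.imwrite("pics/c1b.png",cv2.resize(a[180:230,150:210],None,fx=10,fy=10,interpolation=2))
cv2.imwrite("pics/c2.png",cv2.resize(b[90:235,190:345],None,fx=4,fy=4,interpolation=2))
cv2.imwrite("pics/c2b.png",cv2.resize(b[260:310,195:260],None,fx=10,fy=10,interpolation=2))
```

```text
(no output)
```

View pics/c1.png

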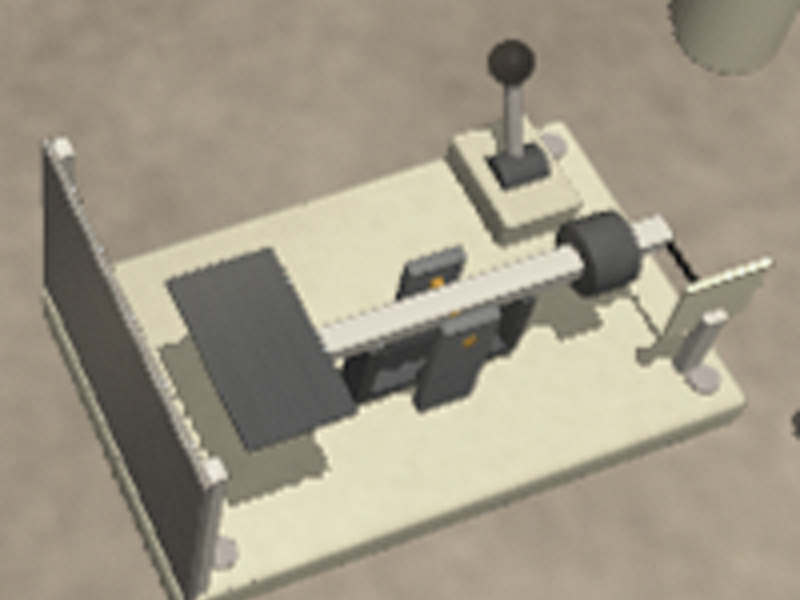

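View pics/c1b.png

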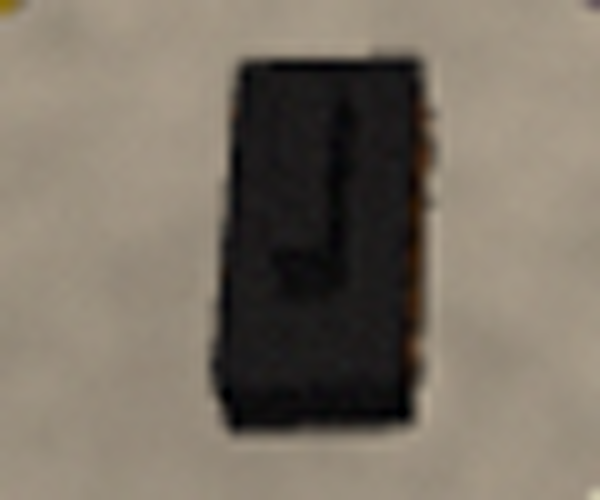

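View pics/c2.png

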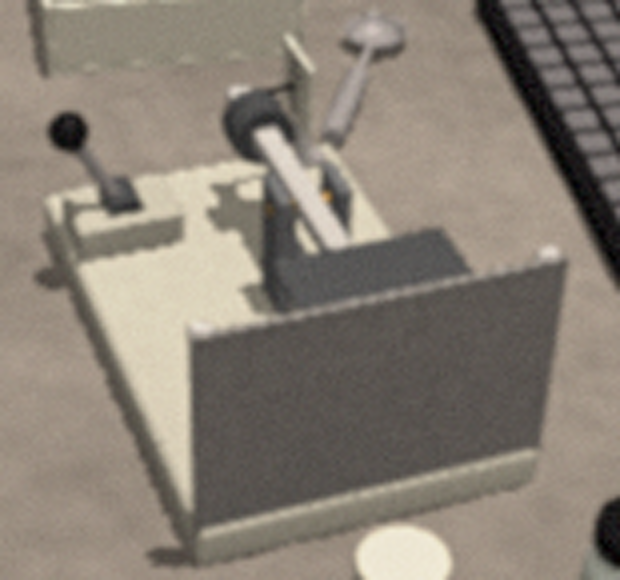

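View pics/c2b.png

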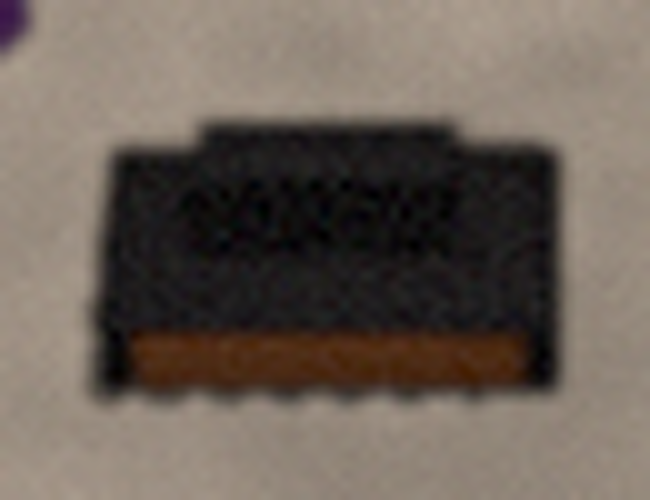

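```bash
cat > fit.py <<'E'
from h import *
np.set_printoptions(precision=4,suppress=True)
S=snap("scene");D=snap("side")
def cv(l,ox,oy,s): return [(np.array(X)/1000,np.array([ox+(u+.5)/s-.5,oy+(v+.5)/s-.5])) for X,(u,v) in l]
def fit(sl,dl,x0):
    def pred(p,l,t,o):
        c,s=np.cos(t[2]),np.sin(t[2]);R=np.array([[c,-s,0],[s,c,0],[0,0,1]])
        return proj(p,np.array([x for x,_ in l])@R.T+[t[0],t[1],0])+o-np.array([u for _,u in l])
    f=lambda t:np.r_[pred(S,sl,t,t[3:5]).ravel(),pred(D,dl,t,t[5:7]).ravel(),t[3:]/1.0]
    r=least_squares(f,np.r_[x0,0,0,0,0],loss='soft_l1'); print(r.x); print(r.fun.reshape(-1,2).round(1).tolist()); return r.x
bs=cv([((80,160,30),(745,402)),((-130,160,30),(565,123)),((-52,-140,125),(168,284)),((-52,-80,125),(272,247)),((52,-80,125),(356,408)),((52,-140,125),(248,450)),((-130,-177.5,165),(45,142))],240,135,4)
bd=cv([((-130,160,30),(48,205)),((-130,-180,30),(197,530)),((80,-180,30),(537,452)),((-130,-177.5,165),(193,328)),((80,-177.5,165),(565,262)),((52,-80,125),(440,228))],190,90,4)
b=fit(bs,bd,[.57,.167,.1])
cs=cv([((-45,-22,26),(240,62)),((-45,22,26),(420,58)),((45,-22,0),(230,430)),((45,22,0),(412,425))],150,180,10)
cd=cv([((-45,-22,0),(98,392)),((45,-22,0),(555,390)),((-45,22,26),(115,150)),((45,22,26),(555,150)),((-25,7,52),(205,122)),((25,7,52),(458,122))],195,260,10)
c=fit(cs,cd,[.43,-.2,0])
def W(x,y,z): 
    C,s=np.cos(b[2]),np.sin(b[2]); return np.array([b[0]+C*x-s*y,b[1]+s*x+C*y,z])
print("pan",W(0,-.11,.125),"guard",W(-.025,-.175,.165),"lever pivot",W(-.09,.1,.052),"knob0",W(-.124,.1,.113),"knob1",W(-.056,.1,.113))
print("jars S/D at z", at_z(S,(218,230),.082),at_z(D,(291,229),.082), at_z(S,(222,284),.095),at_z(D,(349,222),.095))
E
python3 fit.py
```

```text
[ 0.5738  0.1659  0.1607 -0.5427  0.3855  0.3268  0.3093]
[[2.5, 0.4], [0.4, -1.5], [-0.8, -0.8], [0.1, -0.1], [0.9, 1.5], [-0.4, 0.6], [-0.6, -0.6], [-1.4, -2.8], [-0.5, 1.1], [1.3, -0.5], [-1.1, 3.3], [1.0, -0.6], [0.2, -0.1], [-0.5, 0.4], [0.3, 0.3]]
[ 0.4308 -0.185  -0.1744 -0.1851 -0.1576  0.1816  0.0491]
[[-0.2, -0.9], [0.5, -0.8], [-0.5, 1.0], [0.4, 1.1], [-0.1, 1.4], [0.7, 1.8], [-0.9, -0.9], [0.8, -0.8], [-0.9, -0.3], [0.0, -0.2], [-0.2, -0.2], [0.2, 0.0]]
pan [0.5914 0.0574 0.125 ] guard [ 0.5771 -0.0108  0.165 ] lever pivot [0.469  0.2503 0.052 ] knob0 [0.4354 0.2448 0.113 ] knob1 [0.5025 0.2557 0.113 ]
jars S/D at z [ 0.5544 -0.1154  0.082 ] [ 0.5698 -0.1174  0.082 ] [ 0.6791 -0.1259  0.095 ] [ 0.685 -0.13   0.095]
```

```bash
cat > go.py <<'E'
import sys
from h import *
np.set_printoptions(precision=3,suppress=True)
o=robot.get_obs(); t=np.array([float(v) for v in sys.argv[1:4]]); R=Ro.from_euler('xyz',o["ee_rot"])
d=R.inv().apply(t-o["tool_pos"])/.025
yaw=float(sys.argv[4]); T=Ro.from_euler('xyz',[np.pi,0,yaw])
r=(R.inv()*T).as_rotvec(degrees=True)/5
print("t",round(o["time"],2),"tcp",o["tool_pos"],o["ee_rot"],"w",round(o["width"],4),"F",o["wrist_force"],"d units",d,"r units",r)
E
python3 -m inch '[{"dz":-1,"rz":0.5,"grip":1},{"dz":-1,"rz":0.5},{"dz":-1,"rz":0.5},{"dz":-1},{"dz":-1}]'; python3 go.py .4354 .2448 .25 .1607
```

```text
t 1.35 tcp [ 0.158 -0.527  0.18 ] [3.142 0.    0.292] w 0.0937 F [ 0.688 -0.113 -0.022] d units [ 19.496 -26.369  -2.801] r units [0.    0.    1.502]invalid input at $[0]: expected keys grip, dx, dy, dz, rx, ry, rz
```

```bash
python3 -m inch '[{"grip":1,"dx":0,"dy":0,"dz":-1,"rx":0,"ry":0,"rz":0.5},{"grip":1,"dx":0,"dy":0,"dz":-1,"rx":0,"ry":0,"rz":0.5},{"grip":1,"dx":0,"dy":0,"dz":-1,"rx":0,"ry":0,"rz":0.5},{"grip":1,"dx":0,"dy":0,"dz":-1,"rx":0,"ry":0,"rz":0},{"grip":1,"dx":0,"dy":-1,"dz":-1,"rx":0,"ry":0,"rz":0}]'; python3 go.py .4354 .2448 .25 .1607
```

```text
time: 1.98
tool_pos: [0.154, -0.5012, 0.3043]
ee_rot: [-3.133, 0.0, 0.156]
wrist_force: [0.5, -0.7, -0.4]
width: 0.0938
t 1.98 tcp [ 0.154 -0.501  0.304] [-3.133  0.     0.156] w 0.0938 F [ 0.501 -0.711 -0.38 ] d units [ 15.758 -27.708   2.399] r units [-0.095  0.003 -0.053]
```

```bash
python3 -m inch '[{"grip":1,"dx":0.8,"dy":-1,"dz":0,"rx":0,"ry":0,"rz":0},{"grip":1,"dx":0.8,"dy":-1,"dz":0,"rx":0,"ry":0,"rz":0},{"grip":1,"dx":0.8,"dy":-1,"dz":0,"rx":0,"ry":0,"rz":0},{"grip":1,"dx":0.8,"dy":-1,"dz":0,"rx":0,"ry":0,"rz":0},{"grip":1,"dx":0.8,"dy":-1,"dz":0,"rx":0,"ry":0,"rz":0},{"grip":1,"dx":0.8,"dy":-1,"dz":0,"rx":0,"ry":0,"rz":0},{"grip":1,"dx":0.8,"dy":-1,"dz":0,"rx":0,"ry":0,"rz":0},{"grip":1,"dx":0.6,"dy":-1,"dz":0,"rx":0,"ry":0,"rz":0},{"grip":1,"dx":0.5,"dy":-1,"dz":0,"rx":0,"ry":0,"rz":0},{"grip":1,"dx":0.5,"dy":-1,"dz":0,"rx":0,"ry":0,"rz":0},{"grip":1,"dx":0.5,"dy":-1,"dz":0,"rx":0,"ry":0,"rz":0},{"grip":1,"dx":0.5,"dy":-1,"dz":0,"rx":0,"ry":0,"rz":0}]'; python3 go.py .4354 .2448 .25 .1607
```

```text
time: 3.48
tool_pos: [0.314, -0.164, 0.3097]
ee_rot: [3.14, -0.003, 0.152]
wrist_force: [0.3, -0.9, 0.0]
width: 0.0936
t 3.48 tcp [ 0.314 -0.164  0.31 ] [ 3.14  -0.003  0.152] w 0.0936 F [ 0.322 -0.862  0.042] d units [  7.269 -15.432   2.386] r units [ 0.02  -0.039 -0.098]
```

Run:
```python
from h import *
p=snap("wrist","w1")
```

```text
(no output)
```

View pics/w1.png

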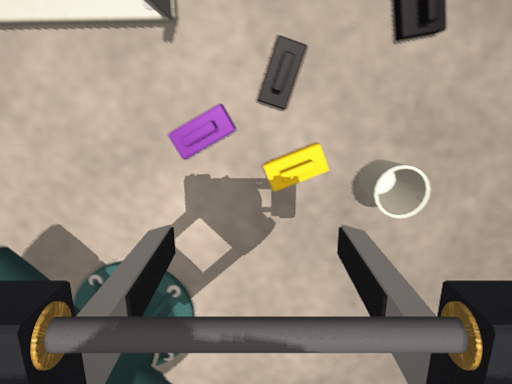

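The wrist view shows the black oblong cell at (283,72), the purple look-alike at (202,131), the yellow one at (296,166) and the cup at (402,190). I can use this view to check the cell pose.

```bash
python3 - <<'E'
from h import *
np.set_printoptions(precision=4,suppress=True)
p=snap("wrist")
a=cv2.imread("pics/w1.png")
c,s=np.cos(-.1744),np.sin(-.1744)
L=lambda x,y,z:[.4308+c*x-s*y,-.185+s*x+c*y,z]
P=proj(p,[L(-.045,-.022,.026),L(-.045,.022,.026),L(.045,.022,.026),L(.045,-.022,.026)])
print(P)
k=cv2.resize(a[20:130,240:330],None,fx=5,fy=5,interpolation=2)
cv2.polylines(k,[((P-[240,20])*5).astype(int)],True,(0,0,255),1)
cv2.imwrite("pics/w1c.png",k)
E
python3 -m inch '[{"grip":1,"dx":0.5,"dy":-1,"dz":0,"rx":0,"ry":0,"rz":0},{"grip":1,"dx":0.5,"dy":-1,"dz":0,"rx":0,"ry":0,"rz":0},{"grip":1,"dx":0.5,"dy":-1,"dz":0,"rx":0,"ry":0,"rz":0},{"grip":1,"dx":0.5,"dy":-1,"dz":0,"rx":0,"ry":0,"rz":0},{"grip":1,"dx":0.5,"dy":-1,"dz":0,"rx":0,"ry":0,"rz":0},{"grip":1,"dx":0.5,"dy":-1,"dz":0,"rx":0,"ry":0,"rz":0},{"grip":1,"dx":0.5,"dy":-1,"dz":0,"rx":0,"ry":0,"rz":0},{"grip":1,"dx":0.5,"dy":-1,"dz":0,"rx":0,"ry":0,"rz":0},{"grip":1,"dx":0.3,"dy":-1,"dz":0,"rx":0,"ry":0,"rz":0},{"grip":1,"dx":0.3,"dy":-1,"dz":0,"rx":0,"ry":0,"rz":0},{"grip":1,"dx":0.3,"dy":-1,"dz":0,"rx":0,"ry":0,"rz":0},{"grip":1,"dx":0.3,"dy":-1,"dz":0,"rx":0,"ry":0,"rz":0}]'; python3 go.py .4354 .2448 .21 .1607
```

```text
[[289.241  112.1192]
 [259.8456 101.7035]
 [281.8031  35.7133]
 [312.4707  47.1874]]
time: 5.08
tool_pos: [0.4028, 0.1518, 0.3081]
ee_rot: [3.132, -0.005, 0.142]
wrist_force: [0.3, -0.2, 0.2]
width: 0.094
t 5.08 tcp [0.403 0.152 0.308] [ 3.132 -0.005  0.142] w 0.094 F [ 0.279 -0.207  0.175] d units [ 1.799 -3.536  3.899] r units [ 0.115 -0.052 -0.211]
```

View pics/w1c.png

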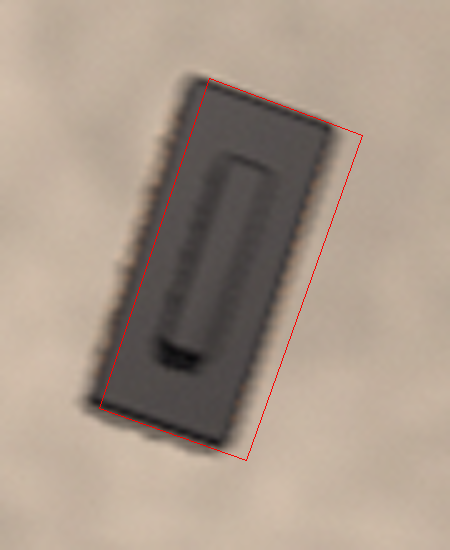

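The projected outline sits about 3 px to the right of the real cell, which is roughly 4 mm. I'll refine this from above later. Next I go to the knob.

```bash
python3 -m inch '[{"grip":1,"dx":0.5,"dy":-1,"dz":0.5,"rx":0.1,"ry":0,"rz":-0.2},{"grip":1,"dx":0.5,"dy":-1,"dz":1,"rx":0,"ry":0,"rz":0},{"grip":1,"dx":0.4,"dy":-0.8,"dz":1,"rx":0,"ry":0,"rz":0},{"grip":1,"dx":0.4,"dy":-0.7,"dz":1,"rx":0,"ry":0,"rz":0},{"grip":1,"dx":0,"dy":0,"dz":0,"rx":0,"ry":0,"rz":0}]'; python3 go.py .4354 .2448 .12 .1607
python3 - <<'E'
from h import *
for n in ("scene","side","wrist"):snap(n,n+"2")
a=cv2.imread("pics/scene2.png"); b=cv2.imread("pics/side2.png")
cv2.imwrite("pics/m2.png",np.hstack([cv2.resize(a[40:240,300:500],(400,400)),cv2.resize(b[20:220,140:340],(400,400))]))
E
```

```text
time: 5.7
tool_pos: [0.4387, 0.2451, 0.2175]
ee_rot: [3.137, -0.006, 0.159]
wrist_force: [0.5, 0.4, -0.5]
width: 0.0941
t 5.7 tcp [0.439 0.245 0.218] [ 3.137 -0.006  0.159] w 0.0941 F [ 0.493  0.37  -0.52 ] d units [-0.156 -0.029  3.9  ] r units [ 0.052 -0.067 -0.021]
```

View pics/m2.png

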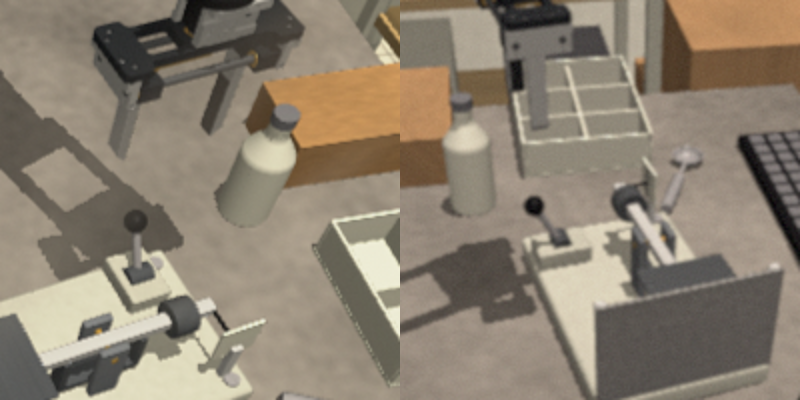

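View pics/wrist2.png

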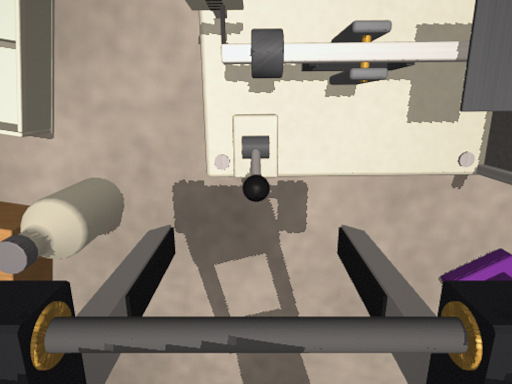

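The wrist view shows the knob at (256,187), centred between the fingers, and a bottle left of it at (60,225). I'll check knob and bottle positions.

Run:
```python
from h import *
np.set_printoptions(precision=4,suppress=True)
W=snap("wrist");S=snap("scene");D=snap("side")
print("knob wrist z.113",at_z(W,(256,187.5),.113), "tri",tri([(W,(256,187.5)),(S,(367.8,150.8)),(D,(207,122.6))]))
print("bottle top",tri([(S,(443,97)),(D,(170,69)),(W,(12,253))]), at_z(S,(425,148),0))
# pan corners, cw etc via wrist: balance corner base
b=(.5738,.1659,.1607)
def L(x,y,z): 
    c,s=np.cos(b[2]),np.sin(b[2]);return [b[0]+c*x-s*y,b[1]+s*x+c*y,z]
print(proj(W,[L(-.13,.16,.03),L(-.13,-.18,.03),L(0,.075,.137),L(-.124,.1,.113)]))
```

```text
knob wrist z.113 [0.4373 0.2438 0.113 ] tri (array([0.4381, 0.2435, 0.1149]), [np.float64(0.5626463315131384), np.float64(0.18071971998953548), np.float64(0.24573958520860614)])
bottle top (array([0.3616, 0.4383, 0.1682]), [np.float64(0.555579030390316), np.float64(0.2406610634303571), np.float64(2.1863733427899557)]) [ 0.3733  0.4439 -0.    ]
[[205.092  177.4261]
 [486.6382 176.074 ]
 [285.1372  46.1725]
 [254.7368 189.2049]]
```

```bash
python3 -m inch '[{"grip":1,"dx":-0.05,"dy":0.05,"dz":1,"rx":0.05,"ry":-0.06,"rz":0},{"grip":0.8,"dx":0,"dy":0,"dz":1,"rx":0,"ry":0,"rz":0},{"grip":0.6,"dx":0,"dy":0,"dz":1,"rx":0,"ry":0,"rz":0},{"grip":0.6,"dx":0,"dy":0,"dz":1,"rx":0,"ry":0,"rz":0},{"grip":0.6,"dx":0,"dy":0,"dz":0.35,"rx":0,"ry":0,"rz":0},{"grip":0.6,"dx":0,"dy":0,"dz":0,"rx":0,"ry":0,"rz":0}]'; python3 go.py .438 .2437 .108 .1607
python3 - <<'E'
from h import *
snap("wrist","wrist3")
E
```

```text
time: 6.75
tool_pos: [0.4445, 0.2431, 0.1191]
ee_rot: [-3.136, -0.025, 0.154]
wrist_force: [-0.0, 0.5, 0.4]
width: 0.0563
t 6.75 tcp [0.444 0.243 0.119] [-3.136 -0.025  0.154] w 0.0563 F [-0.02   0.53   0.434] d units [-0.263 -0.062  0.437] r units [-0.061 -0.282 -0.076]
```

View pics/wrist3.png

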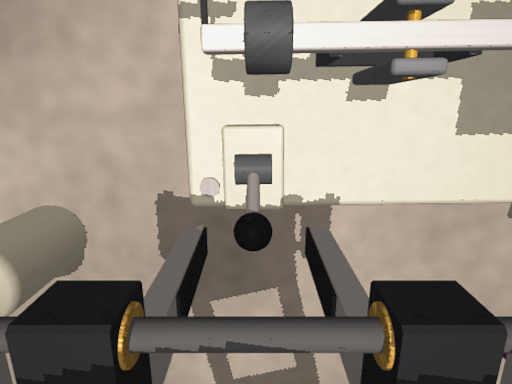

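The knob at (252,231) is between the fingers. I'll correct the pose and close on it.

```bash
python3 -m inch '[{"grip":0.6,"dx":-0.26,"dy":-0.05,"dz":0.4,"rx":-0.06,"ry":-0.3,"rz":-0.08},{"grip":0.3,"dx":0,"dy":0,"dz":0,"rx":0,"ry":0,"rz":0},{"grip":0.1,"dx":0,"dy":0,"dz":0,"rx":0,"ry":0,"rz":0},{"grip":0.1,"dx":0,"dy":0,"dz":0,"rx":0,"ry":0,"rz":0},{"grip":0.1,"dx":0,"dy":0,"dz":0,"rx":0,"ry":0,"rz":0}]'; python3 go.py .505 .2545 .108 .1607
```

```text
time: 7.42
tool_pos: [0.4397, 0.2444, 0.1119]
ee_rot: [-3.141, -0.003, 0.162]
wrist_force: [-0.8, -0.2, -0.2]
width: 0.02
t 7.42 tcp [0.44  0.244 0.112] [-3.141 -0.003  0.162] w 0.02 F [-0.827 -0.175 -0.209] d units [2.641 0.022 0.161] r units [-0.012 -0.032  0.013]
```

Run:
```python
from h import *
W=snap("wrist","wrist4"); D=snap("side","side4"); print(robot.get_obs()["width"])
a=W["frame"][150:350,150:360,::-1];b=D["frame"][70:220,140:340,::-1]
cv2.imwrite("pics/m4.png",np.hstack([cv2.resize(a,(400,400)),cv2.resize(b,(400,400),interpolation=2)]))
```

```text
0.012299209719182115
```

View pics/m4.png

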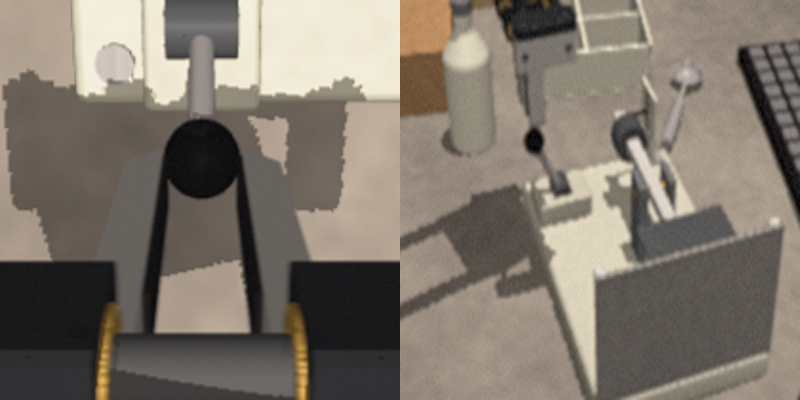

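Run:
```python
from h import *
np.set_printoptions(precision=4,suppress=True)
W=snap("wrist");D=snap("side");S=snap("scene","scene4")
kw=(150+202*210/400,150+159/2); kd=(140+134/2,70+(141)*150/400)
print(kw,kd,at_z(W,kw,.118),tri([(W,kw),(D,kd)]))
for p in (W,D,S): print(spotter.place_of(p,"arrest_tip")[:1])
print(robot.get_obs()["width"],proj(W,robot.get_obs()["tool_pos"]))
cv2.imwrite("pics/s4.png",cv2.resize(S["frame"][80:230,300:500,::-1],(800,600),interpolation=2))
```

```text
(256.05, 229.5) (207.0, 122.875) [0.4381 0.2437 0.118 ] (array([0.4377, 0.2433, 0.1146]), [np.float64(1.5126476481451325), np.float64(0.3917839888406588)])
[{'pixel': [256.9, 228.6], 'score': 0.73}]
[{'pixel': [206.5, 121.9], 'score': 0.42}]
[{'pixel': [369.2, 152.6], 'score': 0.62}]
0.009295129077967684 [[255.5697 223.5396]]
```

View pics/s4.png

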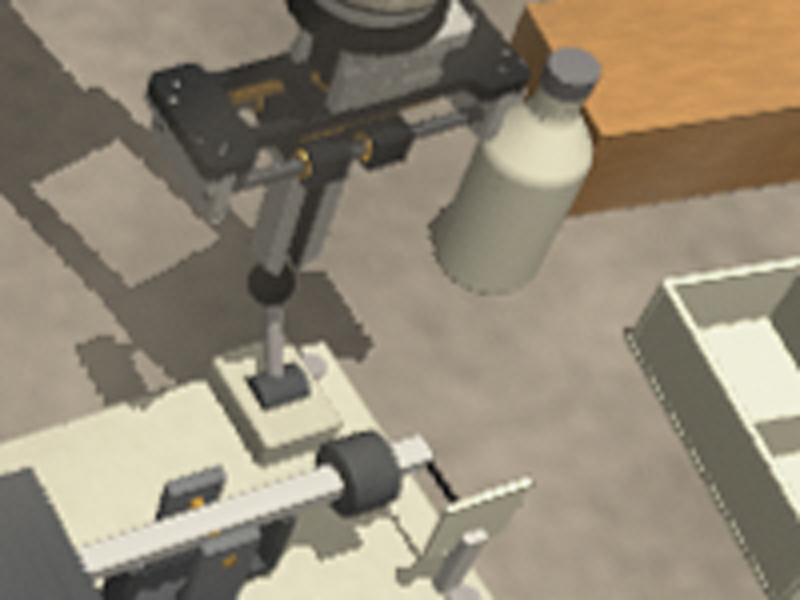

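Run:
```python
from h import *
W=snap("wrist","wrist5");D=snap("side")
cv2.imwrite("pics/d5.png",cv2.resize(D["frame"][20:170,140:290,::-1],(600,600),interpolation=2))
print(robot.get_obs()["width"],robot.get_obs()["wrist_force"])
```

```text
0.009401071900743822 [ 0.45992967  0.45014584 -0.33439931]
```

View pics/wrist5.png

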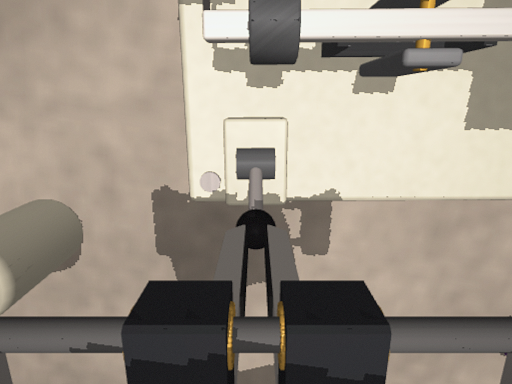

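View pics/d5.png

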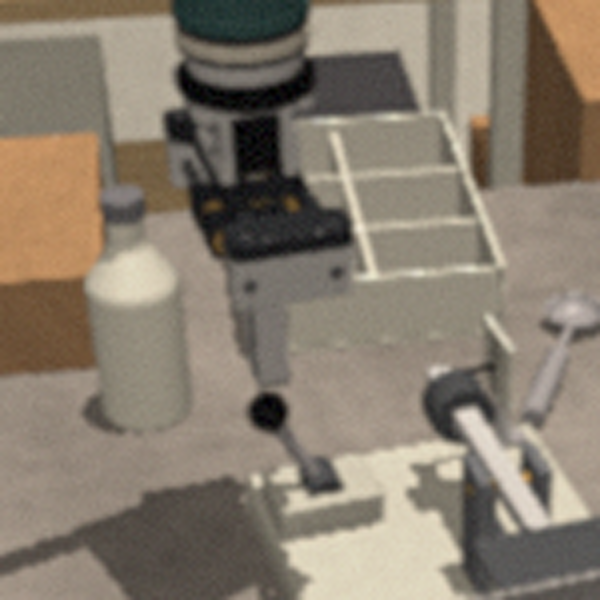

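Run:
```python
from h import *
np.set_printoptions(precision=4,suppress=True)
D=snap("side");W=snap("wrist");S=snap("scene","s6")
o=robot.get_obs();R=Ro.from_euler('xyz',o["ee_rot"])
print(o["joint_positions"],o["tool_pos"],o["time"])
for z in (.014,0,-.02,-.083): print(z,[proj(p,o["tool_pos"]+R.apply([0,0,z]))[0] for p in (D,W,S)])
print(proj(D,o["tool_pos"]+R.apply(np.array([[.008,.017,.014],[-.008,.017,.014],[.008,.0047,.014]]))))
cv2.imwrite("pics/s6c.png",cv2.resize(S["frame"][100:200,320:420,::-1],(600,600),interpolation=2))
```

```text
[0.3942 0.004  1.5932 0.0004 1.5419 1.8032] [0.4396 0.2443 0.1116] 8.075
0.014 [array([207.7817, 128.1535]), array([255.5243, 216.2438]), array([366.981 , 156.1574])]
0 [array([207.4179, 123.4487]), array([255.4964, 223.4922]), array([368.236 , 152.2656])]
-0.02 [array([206.8873, 116.5886]), array([255.4501, 235.5577]), array([370.0788, 146.5515])]
-0.083 [array([205.1285,  93.8451]), array([255.2192, 295.6531]), array([376.2978, 127.2669])]
[[212.6417 131.2023]
 [206.428  132.376 ]
 [211.3445 128.5741]]
```

View pics/s6c.png

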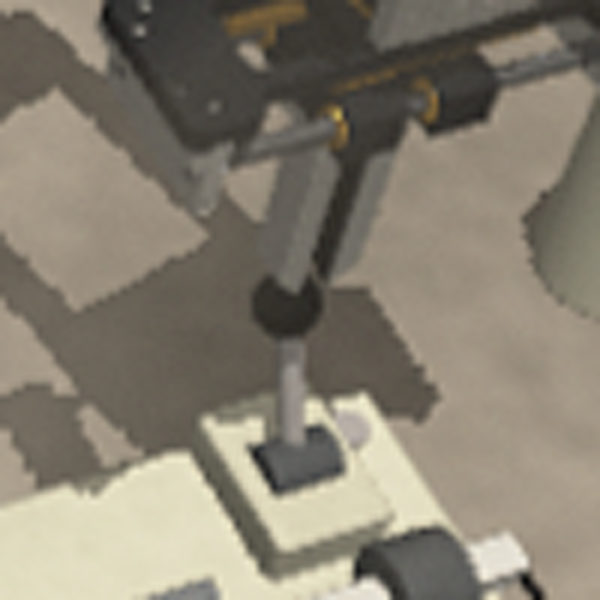

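Run:
```python
from h import *
np.set_printoptions(precision=1,suppress=True)
D=snap("side");S=snap("scene")
R=Ro.from_euler('xyz',[3.137,-.006,.159]);t=np.array([.4387,.2451,.2175])
for z in (.014,0,-.014,-.03):
  print(z,[proj(p,t+R.apply(np.array([[.008,y,z] for y in (.047,-.047,.059,-.059)]))).tolist() for p in (S,D)])
```

```text
0.014 [[[359.10504334100386, 132.712115053499], [399.3081685259813, 121.01231946506965], [353.85851153558855, 134.23894535311183], [404.32902566349276, 119.5511643454786]], [[213.08833701790414, 99.41002227790528], [202.94912751268905, 80.73843022818221], [214.47599978219853, 101.96543579650056], [201.74112612266322, 78.51386734303227]]]
0 [[[360.42061200567883, 128.07911981117576], [401.0873619683355, 116.32745187842072], [355.1121389714484, 129.61313500505145], [406.164751098715, 114.86021412078354]], [[212.70665541175939, 93.95847399654009], [202.50265520989566, 75.4531390271174], [214.10405713905885, 96.49271415127905], [201.2876810018586, 73.24973798300257]]]
-0.014 [[[361.76925435875637, 123.32965003952587], [402.9103999213221, 111.52713550367211], [356.3973642833077, 124.87073038217386], [408.04560020757043, 110.05395639807833]], [[212.31787971635782, 88.40560102602784], [202.04838798330923, 70.0755723548117], [213.72514395255962, 90.91742872579059], [200.82638005548557, 67.89440887216571]]]
-0.03 [[[363.35268155058066, 117.75334616176553], [405.0496677300688, 105.89414126157453], [357.90643937086844, 119.30233345948638], [410.2525602077532, 104.41436601592679]], [[211.86462155992595, 81.93172677080933], [201.5194161292003, 63.81366031986402], [213.28331086425314, 84.41634703873592], [200.28929509326508, 61.65928892327625]]]
```

Run:
```python
from h import *
np.set_printoptions(precision=1,suppress=True)
W=snap("wrist");o=robot.get_obs();R=Ro.from_euler('xyz',o["ee_rot"]);t=o["tool_pos"]
for z in (.014,0,-.014,-.026,-.04):
  print(z,proj(W,t+R.apply(np.array([[x,y,z] for x in(.008,-.008) for y in (-.047,.047)]))).tolist())
a=cv2.imread("pics/wrist0.png");cv2.imwrite("pics/w0c.png",cv2.resize(a[200:320,120:400],None,fx=2.8,fy=2.8,interpolation=2))
```

```text
0.014 [[186.55096973945373, 205.16557527111522], [324.5813768079196, 205.06286498920625], [187.84594603884338, 227.15478901701908], [323.33792793750195, 227.05924531702541]]
0 [[182.20403415779498, 211.79204336881156], [328.87779982133173, 211.6846222447158], [183.6633471439565, 235.00182784413968], [327.4741225380454, 234.902416257922]]
-0.014 [[177.27640756597722, 219.30371677520256], [333.74832513842597, 219.1912006835551], [178.93362848492345, 243.87532656861947], [332.15151366756226, 243.77181959339725]]
-0.026 [[172.49698685972274, 226.58946514678985], [338.47252347657513, 226.47225623242707], [174.3579137487528, 252.45989613861872], [336.67675304195274, 252.35270840292236]]
-0.04 [[166.1313777822183, 236.29319888797266], [344.7648300277931, 236.170120346214], [168.28150876884547, 263.85993401098824], [342.68635383755645, 263.7482859514923]]
```

View pics/w0c.png

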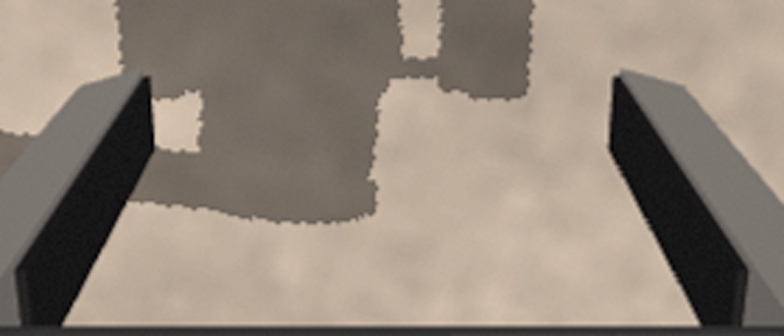

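All three cameras agree that the visible fingertips are about 26 mm behind the reported TCP. The stated offset puts them 14 mm ahead of it, so the real fingers end 40 mm short and closed just above the knob. The knob at (256,229) hasn't moved. From here I use the visually measured tip: tip z = reported z + 0.026.

```bash
python3 -m inch '[{"grip":0.6,"dx":0,"dy":0,"dz":0,"rx":0,"ry":0,"rz":0},{"grip":0.6,"dx":0,"dy":0,"dz":0,"rx":0,"ry":0,"rz":0},{"grip":0.6,"dx":0,"dy":0,"dz":0,"rx":0,"ry":0,"rz":0},{"grip":0.6,"dx":0,"dy":0,"dz":0.8,"rx":0,"ry":0,"rz":0},{"grip":0.6,"dx":-0.05,"dy":0,"dz":0.8,"rx":0,"ry":0,"rz":0},{"grip":0.6,"dx":0,"dy":0,"dz":0,"rx":0,"ry":0,"rz":0}]'; python3 go.py .438 .2437 .07 .1607
python3 - <<'E'
from h import *
W=snap("wrist","w7"); D=snap("side")
cv2.imwrite("pics/m7.png",np.hstack([cv2.resize(W["frame"][150:350,150:360,::-1],(400,400)),cv2.resize(D["frame"][70:170,140:240,::-1],(400,400),interpolation=2)]))
E
```

```text
time: 8.98
tool_pos: [0.439, 0.2444, 0.0714]
ee_rot: [-3.14, -0.004, 0.162]
wrist_force: [-0.4, 0.4, -0.0]
width: 0.0564
t 8.97 tcp [0.439 0.244 0.071] [-3.14  -0.004  0.162] w 0.0564 F [-0.351  0.377 -0.044] d units [-0.044  0.02   0.056] r units [-0.015 -0.045  0.013]
```

View pics/m7.png

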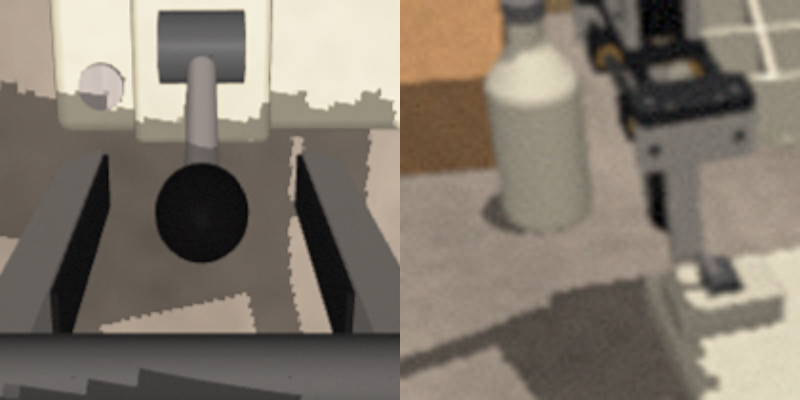

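Now the knob really is between the fingers. I close on it.

```bash
python3 -m inch '[{"grip":0.1,"dx":0,"dy":0,"dz":0,"rx":0,"ry":0,"rz":0},{"grip":0.1,"dx":0,"dy":0,"dz":0,"rx":0,"ry":0,"rz":0},{"grip":0.1,"dx":0,"dy":0,"dz":0,"rx":0,"ry":0,"rz":0},{"grip":0.1,"dx":0,"dy":0,"dz":0,"rx":0,"ry":0,"rz":0}]'; python3 go.py .505 .2545 .07 .1607
```

```text
time: 9.57
tool_pos: [0.4423, 0.2452, 0.0762]
ee_rot: [-3.139, -0.013, 0.162]
wrist_force: [0.4, -0.8, -1.9]
width: 0.0245
t 9.57 tcp [0.442 0.245 0.076] [-3.139 -0.013  0.162] w 0.0245 F [ 0.431 -0.765 -1.865] d units [2.533 0.035 0.281] r units [-0.026 -0.144  0.011]
```

```bash
python3 -m inch '[{"grip":0.1,"dx":0.4,"dy":0,"dz":-0.15,"rx":0,"ry":-0.1,"rz":0},{"grip":0.1,"dx":0.5,"dy":0,"dz":-0.1,"rx":0,"ry":0,"rz":0},{"grip":0.1,"dx":0.5,"dy":0,"dz":-0.02,"rx":0,"ry":0,"rz":0},{"grip":0.1,"dx":0.5,"dy":0,"dz":0.05,"rx":0,"ry":0,"rz":0},{"grip":0.1,"dx":0.4,"dy":0,"dz":0.1,"rx":0,"ry":0,"rz":0},{"grip":0.1,"dx":0.3,"dy":0,"dz":0.15,"rx":0,"ry":0,"rz":0}]'; python3 go.py .505 .2545 .074 .1607
python3 - <<'E'
from h import *
W=snap("wrist","w8"); D=snap("side")
cv2.imwrite("pics/m8.png",np.hstack([cv2.resize(W["frame"][:,100:420,::-1],(400,480)),cv2.resize(D["frame"][70:190,180:280,::-1],(400,480),interpolation=2)]))
print(spotter.place_of(D,"arrest_tip"))
E
```

```text
time: 10.32
tool_pos: [0.5116, 0.2569, 0.0757]
ee_rot: [-3.138, -0.004, 0.162]
wrist_force: [-0.2, 0.8, 0.2]
width: 0.0096
t 10.32 tcp [0.512 0.257 0.076] [-3.138 -0.004  0.162] w 0.0096 F [-0.177  0.829  0.167] d units [-0.275  0.054  0.065] r units [-0.04  -0.046  0.01 ]
[{'pixel': [217.2, 114.3], 'score': 0.56}, {'pixel': [224.9, 284.6], 'score': 0.5}]
```

View pics/m8.png

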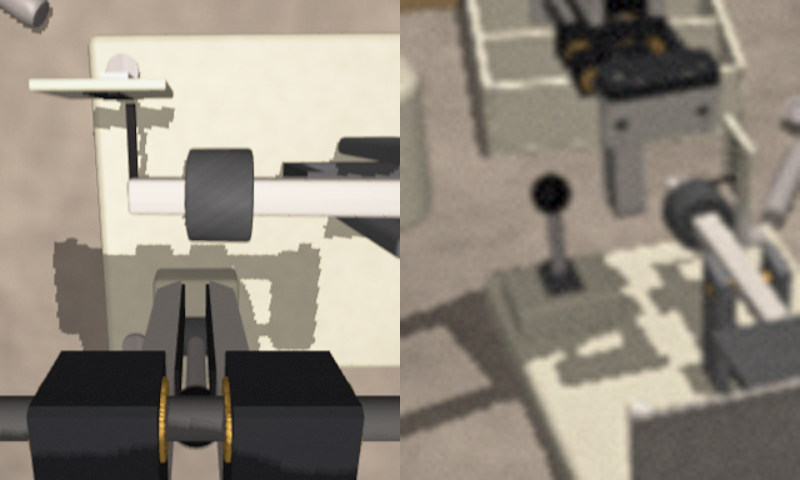

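The lever is only part way over (knob at side (217,118)) and the fingers slipped off ahead of it. They gripped too shallow, so I'll measure the real tip height again.

Run:
```python
from h import *
np.set_printoptions(precision=4,suppress=True)
D=snap("side");W=snap("wrist");o=robot.get_obs();R=Ro.from_euler('xyz',o["ee_rot"]);t=o["tool_pos"]
for z in (0,-.014,-.026,-.032,-.04):
  print(z,proj(D,t+R.apply(np.array([[x,.017,z] for x in(.008,-.008)]))).tolist(),proj(W,t+R.apply(np.array([[x,.005,z] for x in(.008,-.008)]))).tolist())
k=(217.5,70+193/4)
print(o["width"])
print([ (a,proj(D,[.469+np.cos(.1607)*.07*np.sin(a-.5),.2503+np.sin(.16)*.07*np.sin(a-.5),.052+.07*np.cos(a-.5)])) for a in (0,.4,.6,1)])
cv2.imwrite("pics/d9.png",cv2.resize(D["frame"][80:150,190:270,::-1],None,fx=8,fy=8,interpolation=2))
cv2.imwrite("pics/w9.png",cv2.resize(W["frame"][190:384,160:360,::-1],None,fx=3,fy=3,interpolation=2))
```

```text
0 [[239.91077090546835, 133.13399087330785], [233.9721029250274, 134.28268234029076]] [[263.2345839389242, 211.99676972356698], [263.1154297328486, 235.2265707103679]]
-0.014 [[239.820487950681, 128.57443544892382], [233.8322814121985, 129.71664823589924]] [[263.72226441492677, 219.53990044524326], [263.5851417745112, 244.13349419501276]]
-0.026 [[239.7419070966456, 124.60587061723366], [233.71057643868878, 125.74223079128647]] [[264.19534608556484, 226.85722615182493], [264.0396214342302, 252.75157334860467]]
-0.032 [[239.70219495902091, 122.60029057228492], [233.6490684956508, 123.73361738180391]] [[264.4541373704329, 230.8600447747717], [264.2877502367671, 257.4567204653562]]
-0.04 [[239.64880130005102, 119.90375335817464], [233.56636754603954, 121.03292169663689]] [[264.8255389596431, 236.6046477997162], [264.6432501700253, 264.1978946816246]]
0.009541667390021031
[(0, array([[205.8555, 122.8282]])), (0.4, array([[215.9656, 118.1757]])), (0.6, array([[221.349 , 117.2145]])), (1, array([[231.5802, 118.1932]]))]
```

View pics/d9.png

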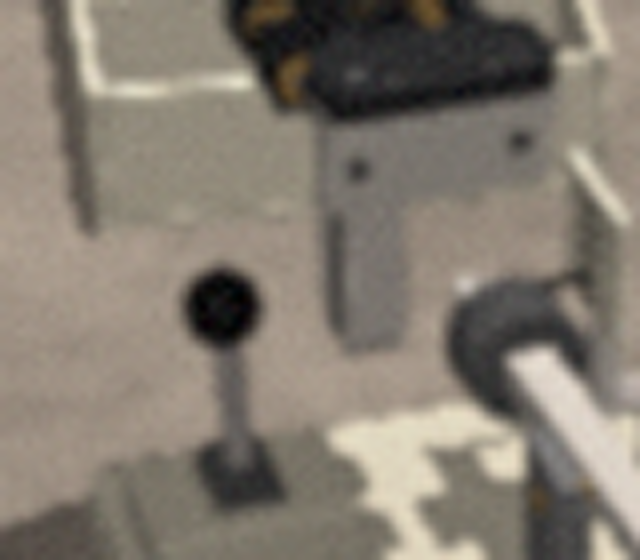

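View pics/w9.png

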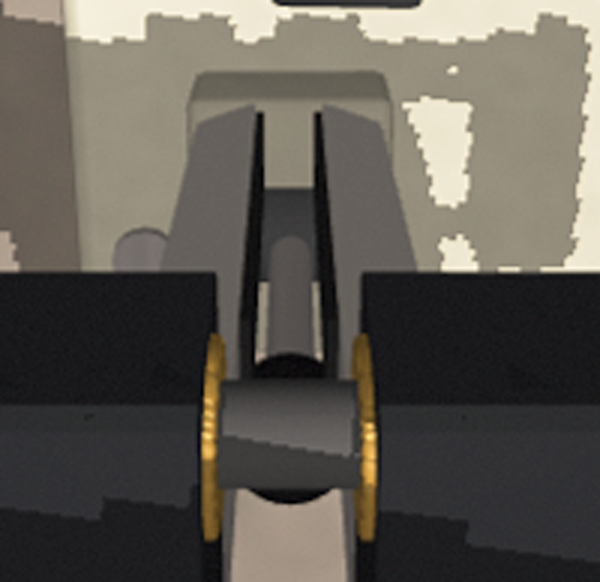

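Tip height measured: reported z + 0.028. The pads probably only caught the upper half of the ball, so I'll lift, open, go back over the ball (now near the middle of its travel) and grip about 14 mm deeper.

```bash
python3 -m inch '[{"grip":0.1,"dx":0.05,"dy":0,"dz":-1,"rx":0,"ry":0,"rz":0},{"grip":0.1,"dx":0,"dy":0,"dz":-1,"rx":0,"ry":0,"rz":0},{"grip":0.5,"dx":0,"dy":0,"dz":-0.6,"rx":0,"ry":0,"rz":0},{"grip":0.6,"dx":-0.6,"dy":0,"dz":0,"rx":0,"ry":0,"rz":0},{"grip":0.6,"dx":-0.6,"dy":0,"dz":0,"rx":0,"ry":0,"rz":0},{"grip":0.6,"dx":-0.6,"dy":0,"dz":0,"rx":0,"ry":0,"rz":0},{"grip":0.6,"dx":0,"dy":0,"dz":0,"rx":0,"ry":0,"rz":0}]'; python3 go.py .4655 .2497 .066 .1607
python3 - <<'E'
from h import *
W=snap("wrist","w10"); D=snap("side");S=snap("scene")
ks=[spotter.place_of(p,"arrest_tip")[:1] for p in (W,S,D)]; print([k[0]["pixel"] if k else None for k in ks])
l=[(p,np.array(k[0]["pixel"])) for p,k in zip((W,S,D),ks) if k]
print(tri(l));
E
```

```text
time: 11.45
tool_pos: [0.4595, 0.2482, 0.1399]
ee_rot: [-3.139, 0.003, 0.163]
wrist_force: [0.1, 0.2, -0.0]
width: 0.0548
t 11.45 tcp [0.46  0.248 0.14 ] [-3.139  0.003  0.163] w 0.0548 F [ 0.069  0.183 -0.038] d units [ 0.255 -0.015  2.954] r units [-0.027  0.035  0.029]
[[254.6, 205.7], [373.3, 158.6], [213.6, 113.2]]
(array([0.46392086, 0.24908026, 0.12817645]), [np.float64(5.418889203598661), np.float64(3.637712193382112), np.float64(4.004575955465192)])
```

View pics/w10.png

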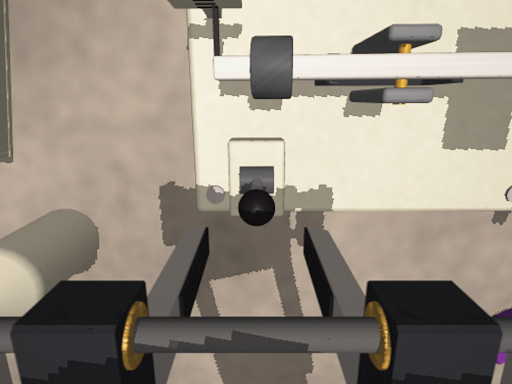

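The ball is at (257,208) in the wrist view, upright and between the fingers.

```bash
python3 - <<'E'
from h import *
W=snap("wrist");print(at_z(W,(257,208),.1215))
E
python3 -m inch '[{"grip":0.6,"dx":0.1,"dy":0,"dz":1,"rx":0,"ry":0,"rz":0},{"grip":0.6,"dx":0,"dy":0,"dz":1,"rx":0,"ry":0,"rz":0},{"grip":0.6,"dx":0,"dy":0,"dz":0.9,"rx":0,"ry":0,"rz":0},{"grip":0.6,"dx":0,"dy":0,"dz":0,"rx":0,"ry":0,"rz":0}]'; python3 go.py .462 .249 .066 .1607
```

```text
[0.46604531 0.24816274 0.1215    ]
time: 12.3
tool_pos: [0.466, 0.2493, 0.0663]
ee_rot: [-3.139, 0.0, 0.162]
wrist_force: [0.4, -0.6, -0.2]
width: 0.056
t 12.3 tcp [0.466 0.249 0.066] [-3.139  0.     0.162] w 0.056 F [ 0.413 -0.553 -0.195] d units [-0.159 -0.013  0.014] r units [-0.033  0.004  0.009]
```

```bash
python3 -m inch '[{"grip":0.15,"dx":0,"dy":0,"dz":0,"rx":0,"ry":0,"rz":0},{"grip":0.15,"dx":0,"dy":0,"dz":0,"rx":0,"ry":0,"rz":0},{"grip":0.15,"dx":0,"dy":0,"dz":0,"rx":0,"ry":0,"rz":0},{"grip":0.15,"dx":0,"dy":0,"dz":0,"rx":0,"ry":0,"rz":0},{"grip":0.15,"dx":0,"dy":0,"dz":0,"rx":0,"ry":0,"rz":0},{"grip":0.15,"dx":0,"dy":0,"dz":0,"rx":0,"ry":0,"rz":0},{"grip":0.15,"dx":0,"dy":0,"dz":0,"rx":0,"ry":0,"rz":0}]'; python3 go.py .505 .2545 .058 .1607
```

```text
time: 13.18
tool_pos: [0.4683, 0.2496, 0.0697]
ee_rot: [-3.138, -0.005, 0.161]
wrist_force: [0.5, -0.4, -0.9]
width: 0.0244
t 13.18 tcp [0.468 0.25  0.07 ] [-3.138 -0.005  0.161] w 0.0244 F [ 0.502 -0.41  -0.92 ] d units [1.477 0.044 0.474] r units [-0.038 -0.058  0.003]
```

The width holds at 24.4 mm, so this is a real grip. Over it goes, slowly along the arc.

```bash
python3 -m inch '[{"grip":0.15,"dx":0.3,"dy":0,"dz":0,"rx":0,"ry":0,"rz":0},{"grip":0.15,"dx":0.3,"dy":0,"dz":0.05,"rx":0,"ry":0,"rz":0},{"grip":0.15,"dx":0.3,"dy":0,"dz":0.1,"rx":0,"ry":0,"rz":0},{"grip":0.15,"dx":0.3,"dy":0,"dz":0.15,"rx":0,"ry":0,"rz":0}]'; python3 go.py .505 .2545 .058 .1607
```

```text
time: 13.68
tool_pos: [0.4998, 0.2549, 0.0638]
ee_rot: [-3.138, -0.006, 0.161]
wrist_force: [-1.1, -0.6, 4.2]
width: 0.0245
t 13.68 tcp [0.5   0.255 0.064] [-3.138 -0.006  0.161] w 0.0245 F [-1.116 -0.585  4.229] d units [0.203 0.051 0.234] r units [-0.04  -0.066  0.008]
```

```bash
python3 -m inch '[{"grip":0.15,"dx":0.25,"dy":0,"dz":0.1,"rx":0,"ry":0,"rz":0},{"grip":0.15,"dx":0.15,"dy":0,"dz":0.05,"rx":0,"ry":0,"rz":0}]'; python3 go.py .505 .2545 .058 .1607
python3 - <<'E'
from h import *
W=snap("wrist","w11"); D=snap("side");S=snap("scene")
cv2.imwrite("pics/m11.png",np.hstack([cv2.resize(S["frame"][110:260,250:450,::-1],(400,300),interpolation=2),cv2.resize(D["frame"][80:230,180:340,::-1],(320,300),interpolation=2)]))
E
```

```text
time: 13.92
tool_pos: [0.5105, 0.2567, 0.059]
ee_rot: [-3.138, -0.005, 0.161]
wrist_force: [-0.2, -0.4, 1.2]
width: 0.0232
t 13.93 tcp [0.51  0.257 0.059] [-3.138 -0.005  0.161] w 0.0232 F [-0.152 -0.405  1.175] d units [-0.23   0.054  0.04 ] r units [-0.043 -0.054  0.005]
```

View pics/m11.png

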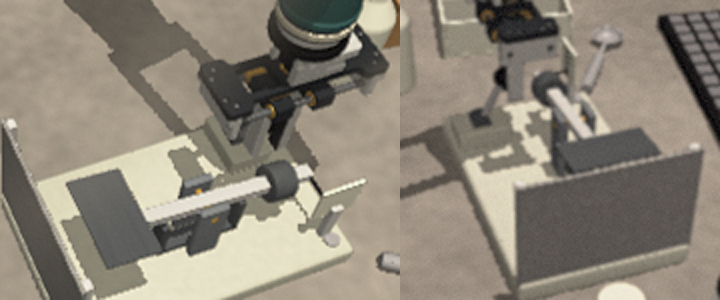

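View pics/w11.png

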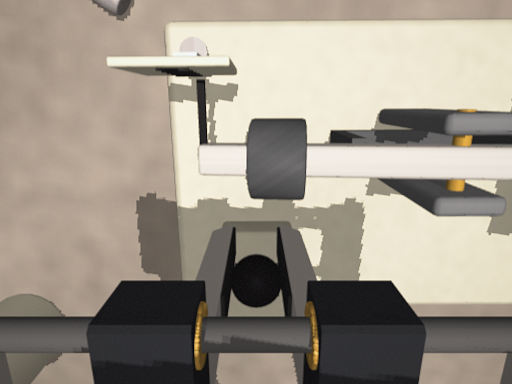

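Run:
```python
from h import *
W=snap("wrist"); D=snap("side");S=snap("scene")
print(at_z(W,(257,281),.114),robot.get_obs()["width"],robot.get_obs()["tool_pos"])
print(at_z(D,(180+101/2,80+76/2),.114))
cv2.imwrite("pics/m12.png",np.hstack([cv2.resize(S["frame"][135:285,240:440,::-1],None,fx=4,fy=4,interpolation=2)]))
cv2.imwrite("pics/d12.png",np.hstack([cv2.resize(D["frame"][90:235,190:345,::-1],None,fx=4,fy=4,interpolation=2)]))
```

```text
[0.50136072 0.25414016 0.114     ] 0.014552479249779584 [0.51153958 0.25692849 0.06080209]
[0.49944384 0.25608852 0.114     ]
```

View pics/m12.png

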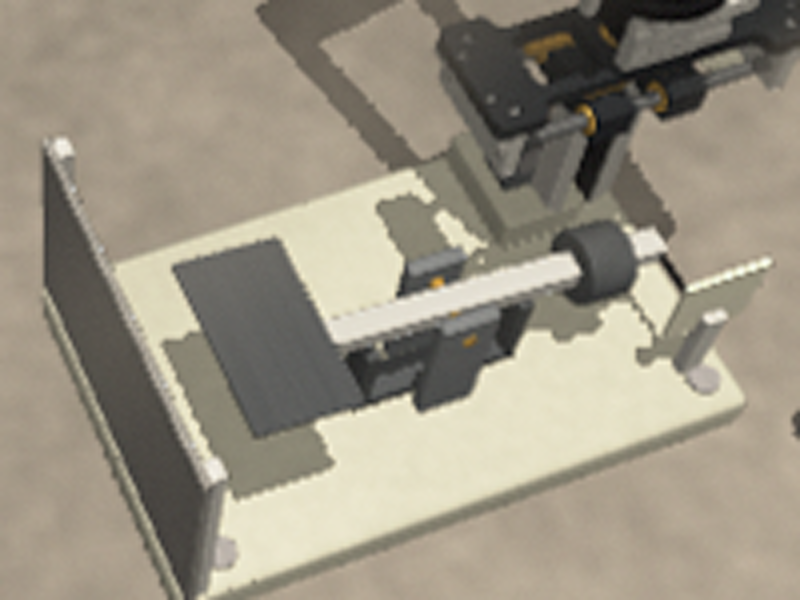

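View pics/d12.png

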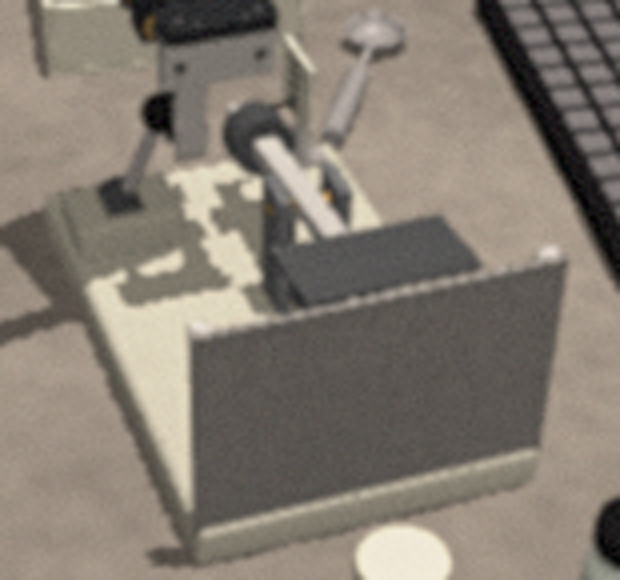

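Run:
```python
from h import *
np.set_printoptions(precision=1,suppress=True)
D=snap("side");S=snap("scene");W=snap("wrist","w12")
b=(.5738,.1659,.1607)
def L(x,y,z): 
    c,s=np.cos(b[2]),np.sin(b[2]);return [b[0]+c*x-s*y,b[1]+s*x+c*y,z]
for a in (0,.05,.1):
  dz=lambda y:.125-y*np.sin(a)
  P=[L(-.052,-.14,dz(-.14)),L(-.052,-.08,dz(-.08)),L(.052,-.08,dz(-.08)),L(.052,-.14,dz(-.14))]
  q=(proj(S,P)+[.54,-.39]-[240,135])*4; r=(proj(D,P)+[-.33,-.31]-[190,90])*4
  print(a,q.tolist(),r[2])
for a in (0,.9,1): 
  k=L(-.09+.07*np.sin(a-.5),.1,.052+.07*np.cos(a-.5)); print(a,k,proj(W,k),(proj(D,k)-[190,90])*4)
print(robot.get_obs()["width"])
```

```text
0 [[167.39804517019934, 276.33826550038464], [275.0029181603984, 242.11645216282545], [362.3077149238277, 409.2826940719199], [249.3023564474247, 447.7919839343258]] [436.7 223.7]
0.05 [[168.0682443129574, 268.958569061963], [275.7569212396836, 237.84267919794343], [363.4313121409291, 405.3717447404226], [250.5543140091395, 441.09184710887325]] [437.2 218.1]
0.1 [[168.74512647482766, 261.5052845671063], [276.5143183166417, 233.54966867834082], [364.56044322125194, 401.4415334720534], [251.81971894029084, 434.319743614643]] [437.7 212.4]
0 [np.float64(0.43583129340088783), np.float64(0.24484084580497048), np.float64(0.11343077933232609)] [[254.8 386. ]] [[ 63.4 131.4]]
0.9 [np.float64(0.49586674287747334), np.float64(0.25457245842585285), np.float64(0.11647426958020196)] [[254.6 291.5]] [[156.6 110.4]]
1 [np.float64(0.502086067895972), np.float64(0.25558059715673714), np.float64(0.11343077933232609)] [[254.6 277.1]] [[166.3 112.8]]
0.014099357872333412
```

View pics/w12.png

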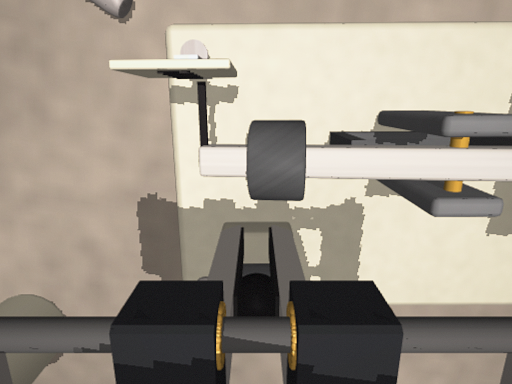

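The pan corners moved as predicted for beam ≈ +0.1 (scene corner from 284 to 266 in the crop). The knob reads about 0.9–0.97, and the closing pads are now squeezing it back a little. To be sure it's fully over, I'll push with closed fingers from the robot's side up to the stop.

```bash
python3 -m inch '[{"grip":0.6,"dx":0,"dy":0,"dz":0,"rx":0,"ry":0,"rz":0},{"grip":0.6,"dx":0,"dy":0,"dz":0,"rx":0,"ry":0,"rz":0},{"grip":0.6,"dx":-0.2,"dy":0,"dz":0,"rx":0,"ry":0,"rz":0},{"grip":0.6,"dx":0,"dy":0,"dz":-1,"rx":0,"ry":0,"rz":0},{"grip":0.6,"dx":0,"dy":0,"dz":-1,"rx":0,"ry":0,"rz":0},{"grip":0.6,"dx":0,"dy":0,"dz":-0.6,"rx":0,"ry":0,"rz":0},{"grip":0,"dx":-0.9,"dy":0,"dz":0,"rx":0,"ry":0,"rz":0},{"grip":0,"dx":-0.9,"dy":0,"dz":0,"rx":0,"ry":0,"rz":0},{"grip":0,"dx":-0.4,"dy":0,"dz":0,"rx":0,"ry":0,"rz":0},{"grip":0,"dx":0,"dy":0,"dz":0,"rx":0,"ry":0,"rz":0},{"grip":0,"dx":0,"dy":0,"dz":0,"rx":0,"ry":0,"rz":0},{"grip":0,"dx":0,"dy":0,"dz":0,"rx":0,"ry":0,"rz":0}]'; python3 go.py .452 .2465 .06 .1607
python3 - <<'E'
from h import *
W=snap("wrist","w13")
E
```

```text
time: 15.88
tool_pos: [0.4418, 0.2454, 0.1207]
ee_rot: [-3.139, 0.013, 0.162]
wrist_force: [-0.3, 0.7, 0.2]
width: 0.0012
t 15.88 tcp [0.442 0.245 0.121] [-3.139  0.013  0.162] w 0.0012 F [-0.307  0.687  0.198] d units [0.444 0.028 2.421] r units [-0.025  0.151  0.02 ]
```

View pics/w13.png

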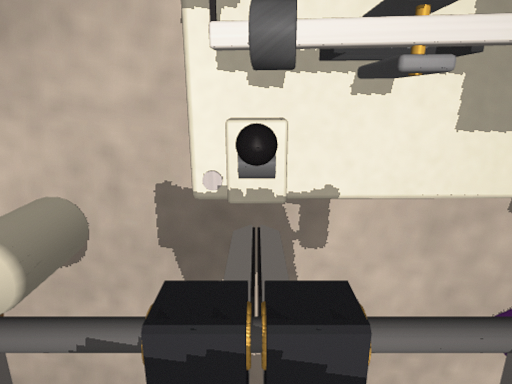

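The knob at (257,145) leans away and the closed fingers are clear on the robot's side. I go down and push.

```bash
python3 -m inch '[{"grip":0,"dx":0.2,"dy":0,"dz":1,"rx":0,"ry":0.1,"rz":0},{"grip":0,"dx":0.1,"dy":0,"dz":1,"rx":0,"ry":0,"rz":0},{"grip":0,"dx":0,"dy":0,"dz":0.5,"rx":0,"ry":0,"rz":0},{"grip":0,"dx":0.4,"dy":0,"dz":0,"rx":0,"ry":0,"rz":0},{"grip":0,"dx":0.4,"dy":0,"dz":0,"rx":0,"ry":0,"rz":0}]'; python3 go.py .481 .253 .06 .1607
```

```text
time: 16.55
tool_pos: [0.471, 0.2503, 0.0574]
ee_rot: [-3.139, 0.003, 0.162]
wrist_force: [-2.2, -0.7, -1.6]
width: 0.0005
t 16.55 tcp [0.471 0.25  0.057] [-3.139  0.003  0.162] w 0.0005 F [-2.174 -0.687 -1.604] d units [ 0.411 -0.041 -0.104] r units [-0.029  0.038  0.014]
```

```bash
python3 -m inch '[{"grip":0,"dx":0.3,"dy":0,"dz":0,"rx":0,"ry":0,"rz":0},{"grip":0,"dx":0.3,"dy":0,"dz":0,"rx":0,"ry":0,"rz":0}]'; python3 -m inch '[{"grip":0,"dx":0.3,"dy":0,"dz":0,"rx":0,"ry":0,"rz":0}]'; python3 -m inch '[{"grip":0,"dx":0.4,"dy":0,"dz":0,"rx":0,"ry":0,"rz":0}]'
```

```text
time: 16.8
tool_pos: [0.4719, 0.2504, 0.0572]
ee_rot: [-3.141, 0.039, 0.163]
wrist_force: [-22.3, -4.1, 13.0]
width: 0.0004
time: 16.92
tool_pos: [0.4714, 0.2503, 0.0575]
ee_rot: [3.141, 0.059, 0.164]
wrist_force: [-19.8, -4.7, 12.3]
width: 0.0005
time: 17.05
tool_pos: [0.4711, 0.2503, 0.0576]
ee_rot: [3.14, 0.083, 0.165]
wrist_force: [-26.6, -5.9, 15.2]
width: 0.0005
```

Run:
```python
from h import *
D=snap("side");W=snap("wrist","w14")
cv2.imwrite("pics/d14.png",cv2.resize(D["frame"][80:180,190:290,::-1],None,fx=6,fy=6,interpolation=2))
```

```text
(no output)
```

View pics/d14.png

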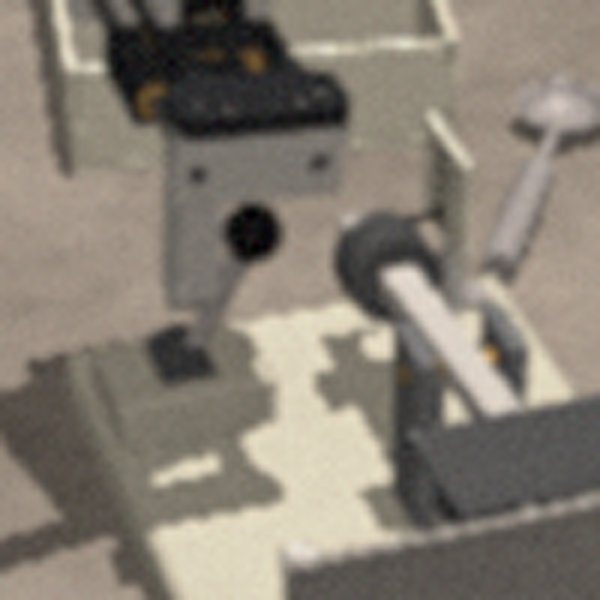

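View pics/w14.png

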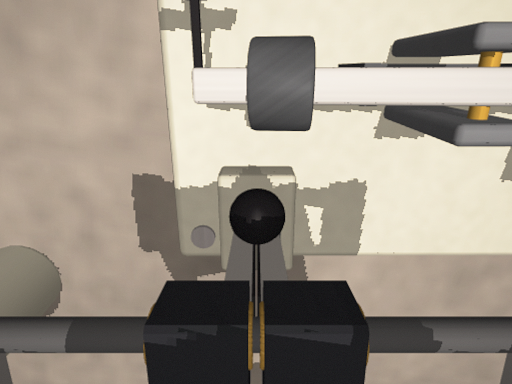

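The knob at side (232,119) matches the prediction for 1.0 (231.6,118.2), and the push stalled at 20 to 27 N against the stop. So the lever is fully over, with the beam down at its counterweight end. For the return I'll straddle the knob slightly on its far side and close.

```bash
python3 -m inch '[{"grip":0,"dx":-0.5,"dy":0,"dz":0,"rx":0,"ry":0.9,"rz":0},{"grip":0,"dx":-0.6,"dy":0,"dz":-0.5,"rx":0,"ry":0,"rz":0},{"grip":0.6,"dx":0,"dy":0,"dz":-1,"rx":0,"ry":0,"rz":0},{"grip":0.6,"dx":0,"dy":0,"dz":-1,"rx":0,"ry":0,"rz":0},{"grip":0.6,"dx":0.5,"dy":0,"dz":-0.3,"rx":0,"ry":0,"rz":0},{"grip":0.6,"dx":0.8,"dy":0,"dz":0,"rx":0,"ry":0,"rz":0},{"grip":0.6,"dx":0.8,"dy":0,"dz":0,"rx":0,"ry":0,"rz":0},{"grip":0.6,"dx":0.5,"dy":0,"dz":0,"rx":0,"ry":0,"rz":0}]'; python3 go.py .512 .2572 .066 .1607
```

```text
time: 18.15
tool_pos: [0.5179, 0.2599, 0.1422]
ee_rot: [-3.139, -0.017, 0.166]
wrist_force: [-0.4, 0.4, -0.2]
width: 0.0553
t 18.15 tcp [0.518 0.26  0.142] [-3.139 -0.017  0.166] w 0.0553 F [-0.382  0.36  -0.188] d units [-0.305  0.077  3.041] r units [-0.034 -0.196  0.059]
```

```bash
python3 -m inch '[{"grip":0.6,"dx":-0.15,"dy":0.08,"dz":0.9,"rx":0,"ry":-0.2,"rz":0.05},{"grip":0.6,"dx":-0.05,"dy":0,"dz":1,"rx":0,"ry":0,"rz":0},{"grip":0.6,"dx":-0.05,"dy":0,"dz":1,"rx":0,"ry":0,"rz":0},{"grip":0.6,"dx":0,"dy":0,"dz":0,"rx":0,"ry":0,"rz":0}]'; python3 go.py .512 .2572 .066 .1607
python3 - <<'E'
from h import *
D=snap("side");W=snap("wrist")
cv2.imwrite("pics/m15.png",np.hstack([cv2.resize(W["frame"][100:384,100:400,::-1],(400,400)),cv2.resize(D["frame"][80:180,190:290,::-1],(400,400),interpolation=2)]))
E
```

```text
time: 18.65
tool_pos: [0.5106, 0.2561, 0.0635]
ee_rot: [-3.139, 0.007, 0.16]
wrist_force: [-0.1, -0.0, -0.8]
width: 0.0565
t 18.65 tcp [0.511 0.256 0.064] [-3.139  0.007  0.16 ] w 0.0565 F [-0.127 -0.007 -0.8  ] d units [ 0.062 -0.035 -0.1  ] r units [-0.025  0.08  -0.005]
```

View pics/m15.png

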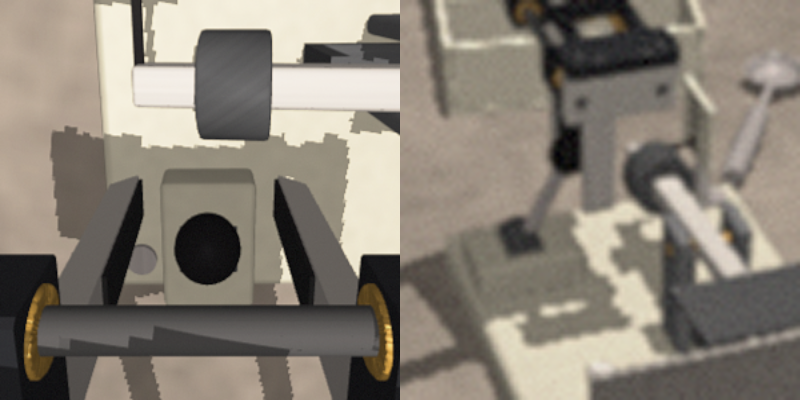

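```bash
python3 -m inch '[{"grip":0,"dx":0.1,"dy":-0.03,"dz":0,"rx":0,"ry":0,"rz":0},{"grip":0,"dx":0.05,"dy":0,"dz":0,"rx":0,"ry":0,"rz":0},{"grip":0,"dx":0,"dy":0,"dz":0,"rx":0,"ry":0,"rz":0},{"grip":0,"dx":0,"dy":0,"dz":0,"rx":0,"ry":0,"rz":0},{"grip":0,"dx":0,"dy":0,"dz":0,"rx":0,"ry":0,"rz":0},{"grip":0,"dx":0,"dy":0,"dz":0,"rx":0,"ry":0,"rz":0}]';python3 -m inch '[{"grip":0,"dx":-0.3,"dy":0,"dz":0,"rx":0,"ry":0,"rz":0},{"grip":0,"dx":-0.4,"dy":0,"dz":0,"rx":0,"ry":0,"rz":0},{"grip":0,"dx":-0.4,"dy":0,"dz":0,"rx":0,"ry":0,"rz":0},{"grip":0,"dx":-0.4,"dy":0,"dz":0,"rx":0,"ry":0,"rz":0}]'
```

```text
time: 19.5
tool_pos: [0.5207, 0.2585, 0.0716]
ee_rot: [-3.138, -0.01, 0.16]
wrist_force: [1.1, 0.4, 0.5]
width: 0.0015
time: 20.0
tool_pos: [0.4823, 0.2534, 0.0724]
ee_rot: [-3.136, -0.013, 0.16]
wrist_force: [1.3, -0.1, 0.9]
width: 0.0002
```

```bash
python3 -m inch '[{"grip":0,"dx":-0.4,"dy":0,"dz":0.1,"rx":0,"ry":0,"rz":0},{"grip":0,"dx":-0.4,"dy":0,"dz":0.1,"rx":0,"ry":0,"rz":0}]';python3 -m inch '[{"grip":0,"dx":-0.3,"dy":0,"dz":0.1,"rx":0,"ry":0,"rz":0}]';python3 -m inch '[{"grip":0,"dx":-0.3,"dy":0,"dz":0,"rx":0,"ry":0,"rz":0}]'
```

```text
time: 20.25
tool_pos: [0.4608, 0.2501, 0.0668]
ee_rot: [-3.136, -0.013, 0.16]
wrist_force: [1.8, 1.3, 0.4]
width: 0.0004
time: 20.38
tool_pos: [0.4599, 0.2499, 0.0667]
ee_rot: [-3.135, -0.03, 0.16]
wrist_force: [20.3, 1.6, 2.2]
width: 0.0006
time: 20.5
tool_pos: [0.4594, 0.2496, 0.0688]
ee_rot: [-3.135, -0.048, 0.159]
wrist_force: [16.0, 1.7, -2.0]
width: 0.0004
```

The push stalled at 20 N against the arrested stop. I back off, lift and verify.

```bash
python3 -m inch '[{"grip":0,"dx":0.3,"dy":0,"dz":0,"rx":0,"ry":-0.5,"rz":0},{"grip":0,"dx":0,"dy":0,"dz":-1,"rx":0,"ry":0,"rz":0},{"grip":0,"dx":0,"dy":0,"dz":-1,"rx":0,"ry":0,"rz":0},{"grip":0,"dx":0,"dy":0.5,"dz":-1,"rx":0,"ry":0,"rz":0},{"grip":0,"dx":-0.5,"dy":1,"dz":-1,"rx":0,"ry":0,"rz":0},{"grip":0.5,"dx":-0.5,"dy":1,"dz":-1,"rx":0,"ry":0,"rz":0.3},{"grip":0.6,"dx":-0.3,"dy":1,"dz":-1,"rx":0,"ry":0,"rz":0.6},{"grip":0.6,"dx":0,"dy":1,"dz":-1,"rx":0,"ry":0,"rz":0.6},{"grip":0.6,"dx":0,"dy":1,"dz":-1,"rx":0,"ry":0,"rz":0.6},{"grip":0.6,"dx":0,"dy":1,"dz":0,"rx":0,"ry":0,"rz":0.6},{"grip":0.6,"dx":0,"dy":1,"dz":0,"rx":0,"ry":0,"rz":0.6}]'; python3 go.py .4308 -.185 .2 -.1744
python3 - <<'E'
from h import *
D=snap("side");S=snap("scene")
cv2.imwrite("pics/m16.png",cv2.resize(S["frame"][135:285,240:440,::-1],None,fx=4,fy=4,interpolation=2))
cv2.imwrite("pics/d16.png",np.hstack([cv2.resize(D["frame"][90:235,190:345,::-1],None,fx=4,fy=4,interpolation=2)]))
E
```

```text
time: 21.88
tool_pos: [0.4343, 0.054, 0.265]
ee_rot: [3.141, 0.03, -0.131]
wrist_force: [0.0, -0.2, 0.2]
width: 0.055
t 21.88 tcp [0.434 0.054 0.265] [ 3.141  0.03  -0.131] w 0.055 F [ 0.024 -0.221  0.219] d units [1.188 9.492 2.573] r units [0.018 0.344 0.495]
```

View pics/m16.png

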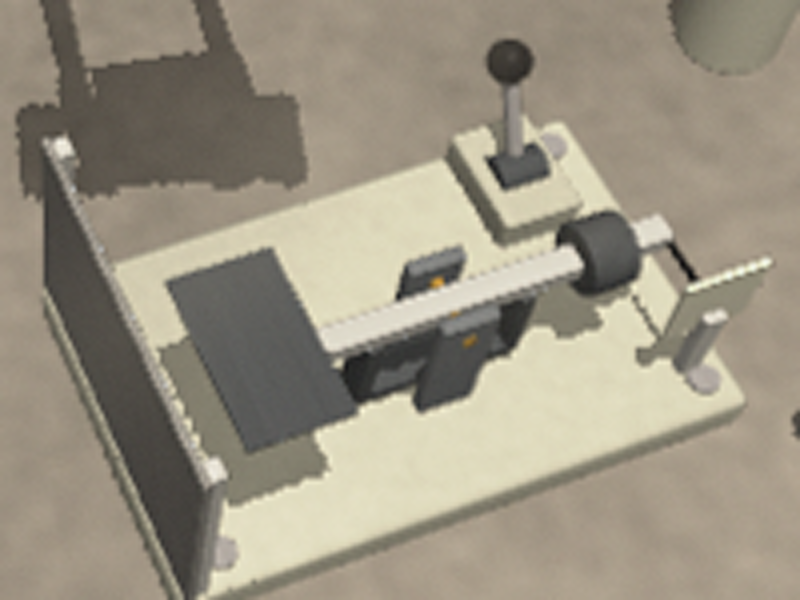

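View pics/d16.png

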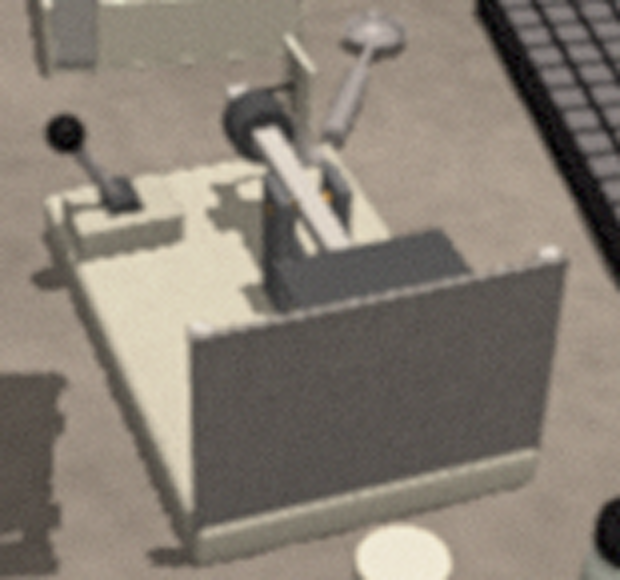

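Arrested again: the knob is at (510,62) and (65,133) in the crops, slightly further back than at the start. The pan corner is back at (168,284). Now to the cell.

```bash
python3 -m inch '[{"grip":0.6,"dx":0.2,"dy":1,"dz":0,"rx":0,"ry":0.34,"rz":0.5},{"grip":0.6,"dx":0.2,"dy":1,"dz":0,"rx":0,"ry":0,"rz":0},{"grip":0.6,"dx":0.2,"dy":1,"dz":0,"rx":0,"ry":0,"rz":0},{"grip":0.6,"dx":0.2,"dy":1,"dz":0,"rx":0,"ry":0,"rz":0},{"grip":0.6,"dx":0.2,"dy":1,"dz":0,"rx":0,"ry":0,"rz":0},{"grip":0.6,"dx":0.1,"dy":1,"dz":0,"rx":0,"ry":0,"rz":0},{"grip":0.6,"dx":0.1,"dy":1,"dz":0.4,"rx":0,"ry":0,"rz":0},{"grip":0.6,"dx":0,"dy":1,"dz":0.8,"rx":0,"ry":0,"rz":0},{"grip":0.6,"dx":0,"dy":1,"dz":0.9,"rx":0,"ry":0,"rz":0},{"grip":0.6,"dx":0,"dy":0.5,"dz":0.9,"rx":0,"ry":0,"rz":0},{"grip":0.6,"dx":0,"dy":0,"dz":0,"rx":0,"ry":0,"rz":0}]'; python3 go.py .4308 -.185 .2 -.1744
python3 - <<'E'
from h import *
W=snap("wrist","w17")
E
```

```text
time: 23.35
tool_pos: [0.4179, -0.1787, 0.178]
ee_rot: [-3.129, 0.021, -0.159]
wrist_force: [0.2, 0.4, -0.2]
width: 0.0567
t 23.35 tcp [ 0.418 -0.179  0.178] [-3.129  0.021 -0.159] w 0.0567 F [ 0.229  0.412 -0.182] d units [ 0.529  0.157 -0.893] r units [-0.146  0.241  0.18 ]
```

View pics/w17.png

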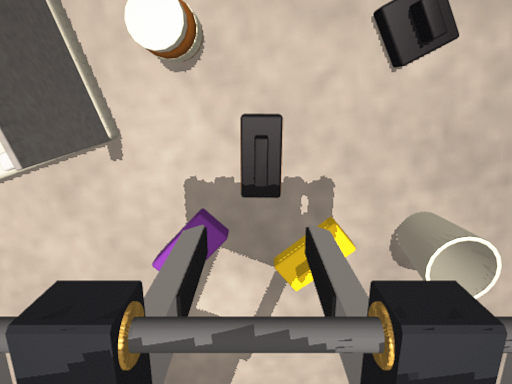

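Run:
```python
from h import *
a=cv2.imread("pics/w17.png");cv2.imwrite("pics/w17c.png",cv2.resize(a[105:205,220:300],None,fx=6,fy=6,interpolation=2))
S=snap("scene");D=snap("side")
print("cup",[at_z(S,p,0) for p in [(103,183)]],at_z(S,(97,150),.1),at_z(D,(160,358),.1))
```

```text
cup [array([ 3.24670216e-01, -3.68532190e-01, -1.11022302e-16])] [ 0.30513572 -0.35485572  0.1       ] [ 0.30827786 -0.36080135  0.1       ]
```

View pics/w17c.png

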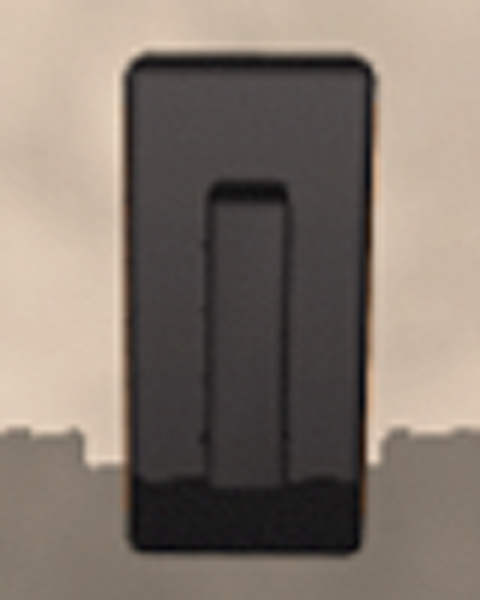

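Run:
```python
from h import *
np.set_printoptions(precision=4,suppress=True)
W=snap("wrist")
pts=np.array([(128,60),(374,62),(362,551),(130,551)])
px=np.array([220,105])+(pts+.5)/6-.5
G=np.array([at_z(W,p,.026) for p in px]); print(G)
print("center",G.mean(0)); d=G[0]+G[1]-G[2]-G[3]; print("yaw",np.arctan2(d[1],d[0]),"len",np.linalg.norm(d)/2,"wid",np.linalg.norm(G[0]-G[1]),np.linalg.norm(G[2]-G[3]))
r=[at_z(W,np.array([220,105])+np.array(p)/6,.052) for p in ((212,200),(288,200),(210,470),(290,470))];print(r)
```

```text
[[ 0.4819 -0.1721  0.026 ]
 [ 0.4748 -0.2142  0.026 ]
 [ 0.3873 -0.1999  0.026 ]
 [ 0.394  -0.1573  0.026 ]]
center [ 0.4345 -0.1859  0.026 ]
yaw -0.1641887880042185 len 0.08887353005884593 wid 0.04267004415712798 0.04312285978693567
[array([ 0.4584, -0.1839,  0.052 ]), array([ 0.4565, -0.1962,  0.052 ]), array([ 0.4132, -0.1763,  0.052 ]), array([ 0.4111, -0.1897,  0.052 ])]
```

Wrist fit: cell centre (0.433, -0.186), yaw about -0.165. I align above it and descend part way.

```bash
python3 -m inch '[{"grip":0.4,"dx":0.4,"dy":0.15,"dz":0.6,"rx":-0.14,"ry":0.22,"rz":0.1},{"grip":0.35,"dx":0.2,"dy":0,"dz":0.9,"rx":0,"ry":0,"rz":0},{"grip":0.35,"dx":0,"dy":0,"dz":0.9,"rx":0,"ry":0,"rz":0},{"grip":0.35,"dx":0,"dy":0,"dz":0.9,"rx":0,"ry":0,"rz":0},{"grip":0.35,"dx":0,"dy":0,"dz":0.9,"rx":0,"ry":0,"rz":0},{"grip":0.35,"dx":0,"dy":0,"dz":0.9,"rx":0,"ry":0,"rz":0},{"grip":0.35,"dx":0,"dy":0,"dz":0,"rx":0,"ry":0,"rz":0}]'; python3 go.py .433 -.1858 .002 -.166
python3 - <<'E'
from h import *
W=snap("wrist","w18");D=snap("side")
cv2.imwrite("pics/m18.png",np.hstack([cv2.resize(W["frame"][120:384,130:390,::-1],(400,400)),cv2.resize(D["frame"][220:320,180:280,::-1],(400,400),interpolation=2)]))
E
```

```text
time: 24.42
tool_pos: [0.444, -0.1842, 0.0618]
ee_rot: [3.134, -0.025, -0.158]
wrist_force: [-0.4, 0.2, 0.9]
width: 0.0329
t 24.43 tcp [ 0.444 -0.184  0.062] [ 3.134 -0.025 -0.158] w 0.0329 F [-0.371  0.238  0.887] d units [-0.484  0.114  2.38 ] r units [ 0.086 -0.288  0.094]
```

View pics/m18.png

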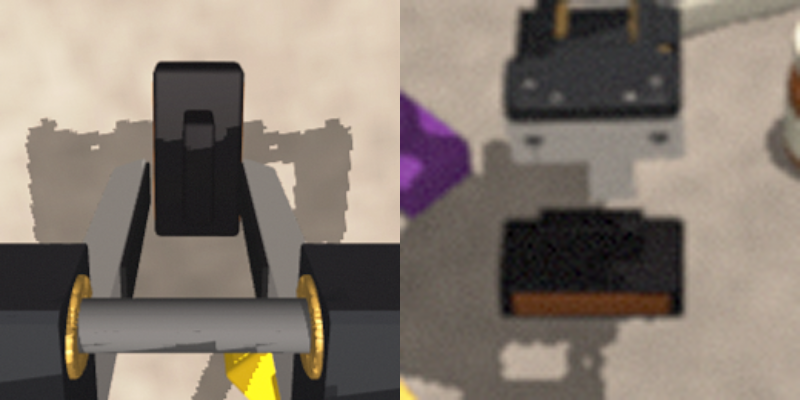

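```bash
python3 -m inch '[{"grip":0.35,"dx":-0.48,"dy":0.11,"dz":0.3,"rx":0.09,"ry":-0.29,"rz":0.09},{"grip":0.35,"dx":0,"dy":0,"dz":0.5,"rx":0,"ry":0,"rz":0},{"grip":0.35,"dx":0,"dy":0,"dz":0.5,"rx":0,"ry":0,"rz":0},{"grip":0.35,"dx":0,"dy":0,"dz":0.3,"rx":0,"ry":0,"rz":0},{"grip":0.35,"dx":0,"dy":0,"dz":0,"rx":0,"ry":0,"rz":0}]'; python3 go.py .433 -.1858 .002 -.166
```

```text
time: 25.15
tool_pos: [0.4342, -0.1871, 0.0234]
ee_rot: [3.139, -0.006, -0.167]
wrist_force: [-0.7, -0.4, 0.3]
width: 0.0327
t 25.15 tcp [ 0.434 -0.187  0.023] [ 3.139 -0.006 -0.167] w 0.0327 F [-0.705 -0.434  0.263] d units [-0.06  -0.046  0.857] r units [ 0.026 -0.074 -0.006]
```

Run:
```python
from h import *
W=snap("wrist","w19");D=snap("side")
cv2.imwrite("pics/m19.png",np.hstack([cv2.resize(W["frame"][150:384,150:370,::-1],(400,400)),cv2.resize(D["frame"][220:320,180:280,::-1],(400,400),interpolation=2)]))
```

```text
(no output)
```

View pics/m19.png

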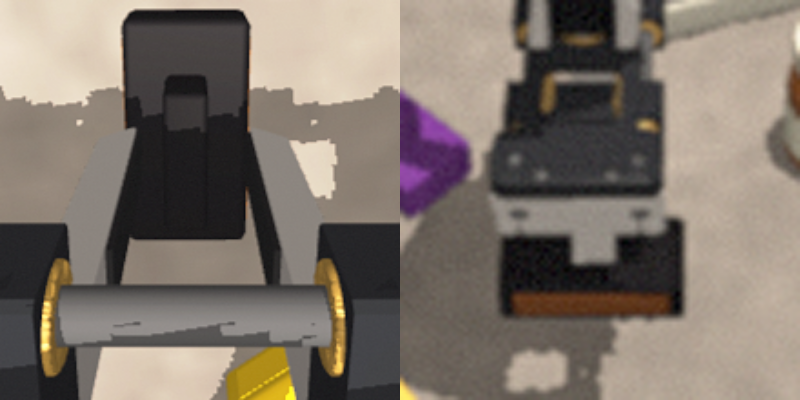

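Run:
```python
from h import *
np.set_printoptions(precision=1,suppress=True)
D=snap("side");W=snap("wrist");o=robot.get_obs();R=Ro.from_euler('xyz',o["ee_rot"]);t=o["tool_pos"]
for z in (0,-.014,-.028,-.04,-.06,-.08):
  P=proj(D,t+R.apply(np.array([[x,.029,z] for x in(.008,-.008)])));print(z,(P-[180,220])*4,
   proj(W,t+R.apply(np.array([[.008,y,z] for y in(.0163,-.0163)]))))
cv2.imwrite("pics/d19.png",cv2.resize(D["frame"][240:310,190:270,::-1],None,fx=8,fy=8,interpolation=2))
```

```text
0 [[214.3 305.5]
 [180.4 305.8]] [[280.7 211.8]
 [229.8 211.9]]
-0.014 [[213.3 287.8]
 [179.  288.1]] [[282.4 219.3]
 [228.1 219.4]]
-0.028 [[212.3 269.6]
 [177.6 269.9]] [[284.3 228. ]
 [226.1 228. ]]
-0.04 [[211.4 253.7]
 [176.3 254. ]] [[286.1 236.4]
 [224.1 236.4]]
-0.06 [[209.9 226.5]
 [174.2 226.8]] [[289.8 253.2]
 [220.2 253.2]]
-0.08 [[208.3 198.4]
 [172.  198.7]] [[294.5 274.7]
 [215.2 274.7]]
```

View pics/d19.png

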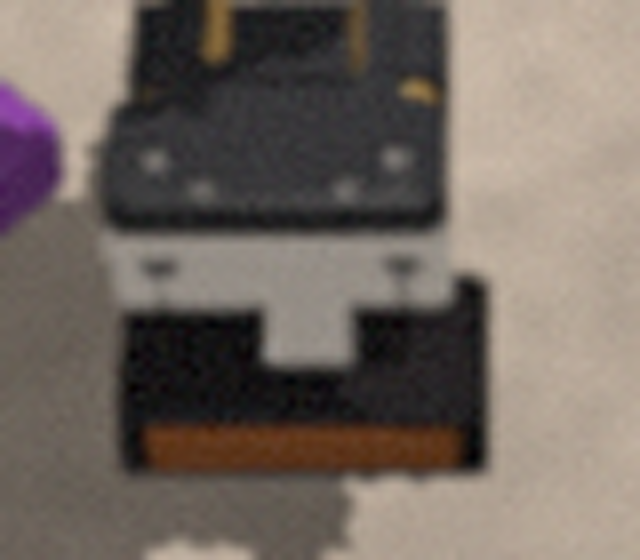

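Tip offset confirmed at 28 to 33 mm. I descend to tip z ≈ 0.03 and close on the rib.

```bash
python3 -m inch '[{"grip":0.35,"dx":-0.05,"dy":-0.04,"dz":0.4,"rx":0,"ry":-0.06,"rz":0},{"grip":0.35,"dx":0,"dy":0,"dz":0.4,"rx":0,"ry":0,"rz":0},{"grip":0.35,"dx":0,"dy":0,"dz":0,"rx":0,"ry":0,"rz":0}]'; python3 -m inch '[{"grip":0,"dx":0,"dy":0,"dz":0,"rx":0,"ry":0,"rz":0},{"grip":0,"dx":0,"dy":0,"dz":0,"rx":0,"ry":0,"rz":0},{"grip":0,"dx":0,"dy":0,"dz":0,"rx":0,"ry":0,"rz":0},{"grip":0,"dx":0,"dy":0,"dz":0,"rx":0,"ry":0,"rz":0},{"grip":0,"dx":0,"dy":0,"dz":0,"rx":0,"ry":0,"rz":0}]'; python3 go.py .433 -.1858 .002 -.166
```

```text
time: 25.72
tool_pos: [0.4344, -0.1866, 0.0039]
ee_rot: [3.138, -0.004, -0.166]
wrist_force: [-0.7, 0.5, 0.9]
width: 0.033
time: 26.35
tool_pos: [0.4346, -0.1864, 0.004]
ee_rot: [3.139, -0.005, -0.166]
wrist_force: [0.4, 0.0, -0.8]
width: 0.0134
t 26.35 tcp [ 0.435 -0.186  0.004] [ 3.139 -0.005 -0.166] w 0.0134 F [ 0.388  0.017 -0.754] d units [-0.068 -0.011  0.078] r units [ 0.035 -0.052 -0.004]
```

Gripped at 13.4 mm on the rib. I lift.

```bash
python3 -m inch '[{"grip":0,"dx":0,"dy":0,"dz":-0.3,"rx":0,"ry":0,"rz":0},{"grip":0,"dx":0,"dy":0,"dz":-0.5,"rx":0,"ry":0,"rz":0},{"grip":0,"dx":0,"dy":0,"dz":-0.8,"rx":0,"ry":0,"rz":0},{"grip":0,"dx":0,"dy":0,"dz":-0.8,"rx":0,"ry":0,"rz":0}]'; python3 go.py .433 -.1858 .205 -.166
python3 - <<'E'
from h import *
D=snap("side","side20");W=snap("wrist","w20")
E
```

```text
time: 26.85
tool_pos: [0.4324, -0.1854, 0.065]
ee_rot: [3.14, 0.001, -0.166]
wrist_force: [0.1, -0.6, -2.9]
width: 0.0141
t 26.85 tcp [ 0.432 -0.185  0.065] [ 3.14   0.001 -0.166] w 0.0141 F [ 0.07  -0.602 -2.928] d units [ 0.022  0.023 -5.6  ] r units [ 0.021  0.006 -0.004]
```

View pics/side20.png

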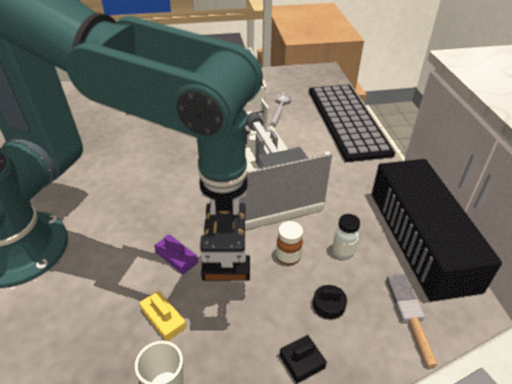

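View pics/w20.png

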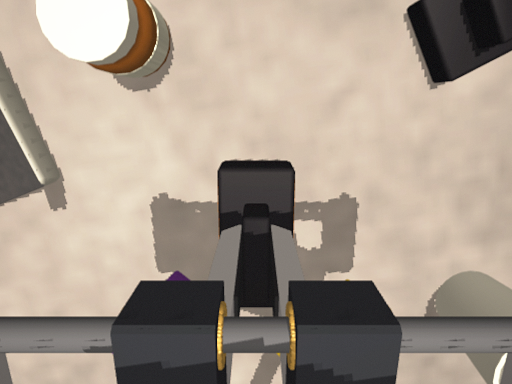

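The cell is lifted and looks level; the wrist force is about 2.9 N. I raise it above guard height.

```bash
python3 -m inch '[{"grip":0,"dx":0,"dy":0,"dz":-0.9,"rx":0,"ry":0,"rz":0},{"grip":0,"dx":0,"dy":0,"dz":-0.9,"rx":0,"ry":0,"rz":0},{"grip":0,"dx":0,"dy":0,"dz":-0.9,"rx":0,"ry":0,"rz":0},{"grip":0,"dx":0,"dy":0,"dz":-0.9,"rx":0,"ry":0,"rz":-0.3},{"grip":0,"dx":0,"dy":0,"dz":-0.9,"rx":0,"ry":0,"rz":-0.5},{"grip":0,"dx":0,"dy":0,"dz":-0.7,"rx":0,"ry":0,"rz":-0.5},{"grip":0,"dx":0,"dy":0,"dz":-0.3,"rx":0,"ry":0,"rz":-0.5},{"grip":0,"dx":0,"dy":0,"dz":0,"rx":0,"ry":0,"rz":-0.5},{"grip":0,"dx":0,"dy":0,"dz":0,"rx":0,"ry":0,"rz":-0.5},{"grip":0,"dx":0,"dy":0,"dz":0,"rx":0,"ry":0,"rz":-0.5}]'; python3 go.py .5914 .0574 .215 .1607
```

```text
time: 28.2
tool_pos: [0.4312, -0.1848, 0.2037]
ee_rot: [3.141, 0.003, 0.131]
wrist_force: [-0.4, 0.1, -2.7]
width: 0.014
t 28.2 tcp [ 0.431 -0.185  0.204] [3.141 0.003 0.131] w 0.014 F [-0.422  0.133 -2.654] d units [ 7.615 -8.768 -0.483] r units [ 0.01   0.036 -0.343]
```

```bash
python3 -m inch '[{"grip":0,"dx":0.4,"dy":-0.4,"dz":-0.3,"rx":0,"ry":0,"rz":-0.3},{"grip":0,"dx":0.6,"dy":-0.7,"dz":-0.3,"rx":0,"ry":0,"rz":0},{"grip":0,"dx":0.6,"dy":-0.7,"dz":-0.1,"rx":0,"ry":0,"rz":0},{"grip":0,"dx":0.6,"dy":-0.7,"dz":0,"rx":0,"ry":0,"rz":0},{"grip":0,"dx":0.6,"dy":-0.7,"dz":0,"rx":0,"ry":0,"rz":0},{"grip":0,"dx":0.6,"dy":-0.7,"dz":0,"rx":0,"ry":0,"rz":0}]'; python3 go.py .5914 .0574 .215 .1607
```

```text
time: 28.95
tool_pos: [0.5039, -0.0689, 0.222]
ee_rot: [-3.14, 0.002, 0.157]
wrist_force: [0.2, 0.2, -2.7]
width: 0.014
t 28.95 tcp [ 0.504 -0.069  0.222] [-3.14   0.002  0.157] w 0.014 F [ 0.152  0.15  -2.723] d units [ 4.25  -4.443  0.279] r units [-0.016  0.021 -0.039]
```

```bash
python3 -m inch '[{"grip":0,"dx":0.7,"dy":-0.7,"dz":0,"rx":0,"ry":0,"rz":0},{"grip":0,"dx":0.7,"dy":-0.7,"dz":0,"rx":0,"ry":0,"rz":0},{"grip":0,"dx":0.7,"dy":-0.7,"dz":0,"rx":0,"ry":0,"rz":0},{"grip":0,"dx":0.7,"dy":-0.7,"dz":0,"rx":0,"ry":0,"rz":0},{"grip":0,"dx":0.6,"dy":-0.7,"dz":0,"rx":0,"ry":0,"rz":0},{"grip":0,"dx":0.5,"dy":-0.6,"dz":0,"rx":0,"ry":0,"rz":0},{"grip":0,"dx":0.2,"dy":-0.2,"dz":0.2,"rx":0,"ry":0,"rz":0},{"grip":0,"dx":0,"dy":0,"dz":0,"rx":0,"ry":0,"rz":0}]'; python3 go.py .5914 .0574 .16 .1607
python3 - <<'E'
from h import *
D=snap("side","side21");S=snap("scene","scene21");W=snap("wrist","w21")
cv2.imwrite("pics/m21.png",cv2.resize(S["frame"][120:300,230:430,::-1],None,fx=3.3,fy=3.3,interpolation=2))
cv2.imwrite("pics/d21.png",cv2.resize(D["frame"][80:235,190:345,::-1],None,fx=3.8,fy=3.8,interpolation=2))
E
```

```text
time: 29.95
tool_pos: [0.5926, 0.0661, 0.2165]
ee_rot: [-3.138, 0.003, 0.165]
wrist_force: [0.5, 0.1, -2.6]
width: 0.0138
t 29.95 tcp [0.593 0.066 0.216] [-3.138  0.003  0.165] w 0.0138 F [ 0.521  0.14  -2.619] d units [-0.098  0.342  2.258] r units [-0.041  0.032  0.046]
```

View pics/m21.png

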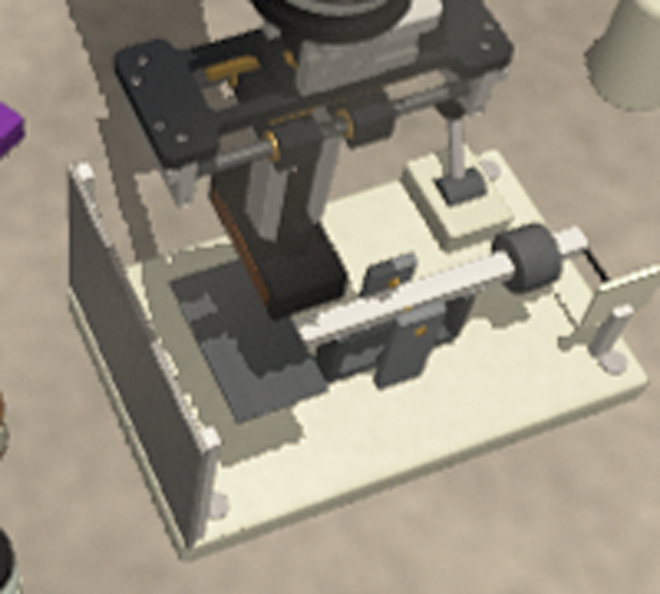

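View pics/d21.png

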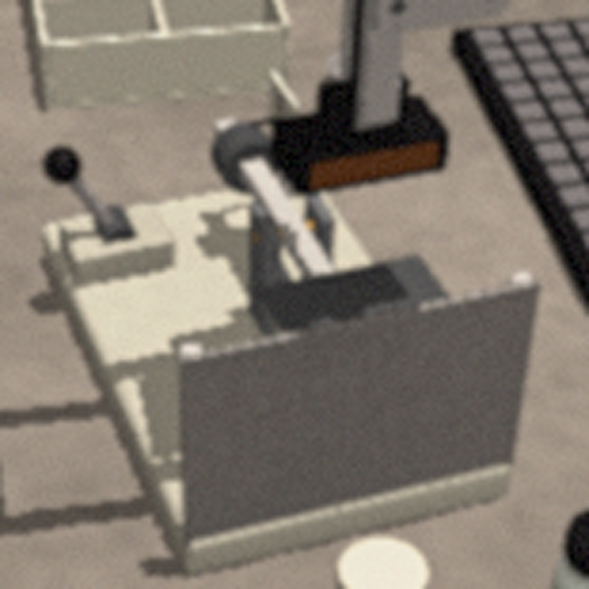

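View pics/w21.png

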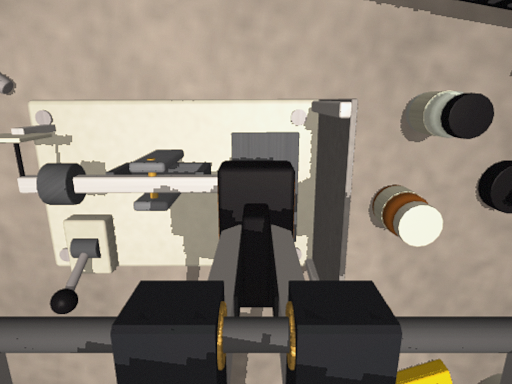

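The cell hangs over the pan, about 9 mm too far left. I measure the cell and the pan in the same views.

Run:
```python
from h import *
a=cv2.imread("pics/w21.png");cv2.imwrite("pics/w21c.png",cv2.resize(a[90:190,200:350],None,fx=5,fy=5,interpolation=2))
d=cv2.imread("pics/side21.png");cv2.imwrite("pics/d21c.png",cv2.resize(d[95:170,250:320],None,fx=8,fy=8,interpolation=2))
s=cv2.imread("pics/scene21.png");cv2.imwrite("pics/s21c.png",cv2.resize(s[165:255,275:345],None,fx=6.6,fy=6.6,interpolation=2))
```

```text
(no output)
```

View pics/w21c.png

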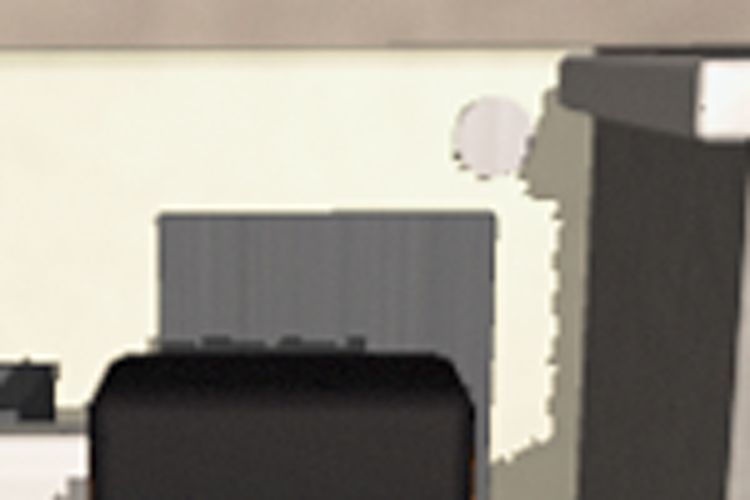

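View pics/d21c.png

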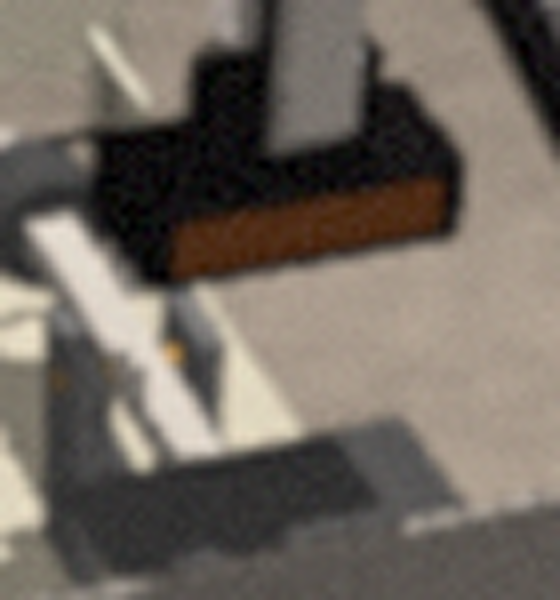

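View pics/s21c.png

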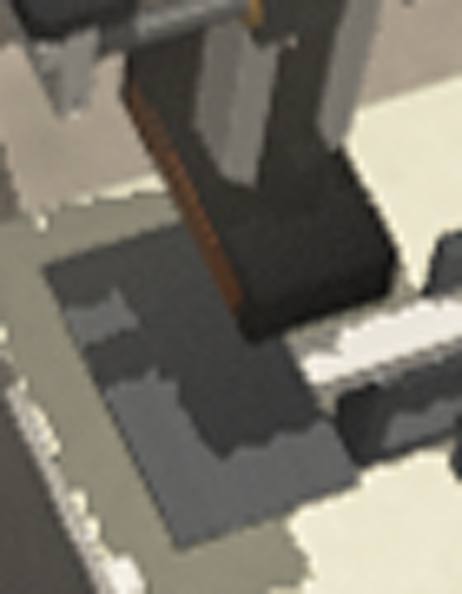

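```bash
cat > rel.py <<'E'
from h import *
np.set_printoptions(precision=4,suppress=True)
def run(S,D,W,pan,cell,c0):
    cams_={'S':S,'D':D,'W':W}; ks=[k for k in cams_ if cams_[k] is not None]
    def T(t,P,yaw):
        c,s=np.cos(yaw),np.sin(yaw);return np.array(P)/1000@np.array([[c,-s,0],[s,c,0],[0,0,1]]).T+t
    def f(v):
        out=[]
        for i,k in enumerate(ks):
            o=v[8+2*i:10+2*i]; out.append(o/1.0)
            if pan.get(k):
                P,u=zip(*pan[k]); out.append((proj(cams_[k],T([v[0],v[1],.125],P,v[2]))+o-np.array(u)).ravel())
            if cell.get(k):
                P,u=zip(*cell[k]); out.append((proj(cams_[k],T(v[3:6],P,v[6]))+o-np.array(u)).ravel())
        out.append([v[7]]); return np.concatenate(out)
    r=least_squares(f,np.r_[.591,.057,.16,c0,.16,0,np.zeros(2*len(ks))],loss='soft_l1')
    v=r.x; print("pan",v[:3],"cell under",v[3:7],"bias",v[8:]); print("res",np.round(r.fun,1).tolist())
    d=v[3:5]-v[:2];c,s=np.cos(v[2]),np.sin(v[2]);print("err in pan frame mm",1000*(c*d[0]+s*d[1]),1000*(-s*d[0]+c*d[1]),"dyaw",v[6]-v[2],"clear",v[5]-.125)
    return v
def cvt(l,ox,oy,s): return [(X,np.array([ox+(u+.5)/s-.5,oy+(w+.5)/s-.5])) for X,(u,w) in l]
E
python3 - <<'E'
from rel import *
S=snap("scene");D=snap("side");W=snap("wrist")
pan={'S':cvt([((-52,-30,0),(168,284)),((-52,30,0),(272,247)),((52,30,0),(356,408)),((52,-30,0),(248,450))],240,135,4),
 'D':cvt([((52,30,0),(440,228))],190,90,4),
 'W':cvt([((52,30,0),(160,213)),((52,-30,0),(494,212))],200,90,5)}
cell={'S':cvt([((45,-22,0),(250,338)),((45,22,0),(388,293))],275,165,6.6),
 'D':cvt([((-45,-22,0),(163,283)),((45,-22,0),(452,237)),((-45,22,26),(97,135)),((45,22,26),(412,85))],250,95,8),
 'W':cvt([((45,22,0),(100,353)),((45,-22,0),(465,353)),((45,22,26),(88,405)),((45,-22,26),(472,405))],200,90,5)}
run(S,D,W,pan,cell,[.591,.066,.212]); print(robot.get_obs()["tool_pos"])
E
```

```text
pan [0.5917 0.0565 0.1694] cell under [0.5881 0.0636 0.2153 0.1694] bias [-0.0676 -0.3812  0.8121  0.4129 -0.0393 -0.2206]
res [-0.1, -0.4, -0.9, -1.2, -0.1, -0.7, 1.1, 0.7, 0.0, 0.1, -0.7, 1.0, 0.7, 0.3, 0.8, 0.4, 0.7, 0.1, -2.0, 2.4, 2.0, 0.2, -1.0, -1.0, -0.6, -2.1, -0.0, -0.2, -1.0, 0.2, 0.9, -0.1, 1.1, 1.3, -1.2, 0.8, -1.4, -0.6, 2.1, -1.1, -0.0]
err in pan frame mm -2.3974145708415384 7.568190738379996 dyaw -2.3728965077657316e-05 clear 0.09027180393034626
[0.5928 0.0651 0.2179]
```

```bash
python3 -m inch '[{"grip":0,"dx":0.1,"dy":0.3,"dz":0,"rx":0,"ry":0,"rz":0},{"grip":0,"dx":0,"dy":0,"dz":0.4,"rx":0,"ry":0,"rz":0},{"grip":0,"dx":0,"dy":0,"dz":0.6,"rx":0,"ry":0,"rz":0},{"grip":0,"dx":0,"dy":0,"dz":0.6,"rx":0,"ry":0,"rz":0},{"grip":0,"dx":0,"dy":0,"dz":0.5,"rx":0,"ry":0,"rz":0},{"grip":0,"dx":0,"dy":0,"dz":0.2,"rx":0,"ry":0,"rz":0},{"grip":0,"dx":0,"dy":0,"dz":0,"rx":0,"ry":0,"rz":0}]'; python3 go.py .5955 .058 .139 .165
python3 - <<'E'
from h import *
D=snap("side","side22");S=snap("scene","scene22");W=snap("wrist","w22")
a=W["frame"][:,:,::-1];cv2.imwrite("pics/w22c.png",cv2.resize(a[60:180,190:340],None,fx=5,fy=5,interpolation=2))
d=D["frame"][:,:,::-1];cv2.imwrite("pics/d22c.png",cv2.resize(d[110:185,250:320],None,fx=8,fy=8,interpolation=2))
s=S["frame"][:,:,::-1];cv2.imwrite("pics/s22c.png",cv2.resize(s[165:255,275:345],None,fx=6.6,fy=6.6,interpolation=2))
E
```

```text
time: 31.12
tool_pos: [0.5954, 0.0569, 0.1545]
ee_rot: [-3.138, 0.003, 0.162]
wrist_force: [-0.2, 0.1, -2.2]
width: 0.0136
t 31.12 tcp [0.595 0.057 0.155] [-3.138  0.003  0.162] w 0.0136 F [-0.158  0.149 -2.182] d units [ 0.014 -0.041  0.622] r units [-0.043  0.04  -0.038]
```

View pics/w22c.png

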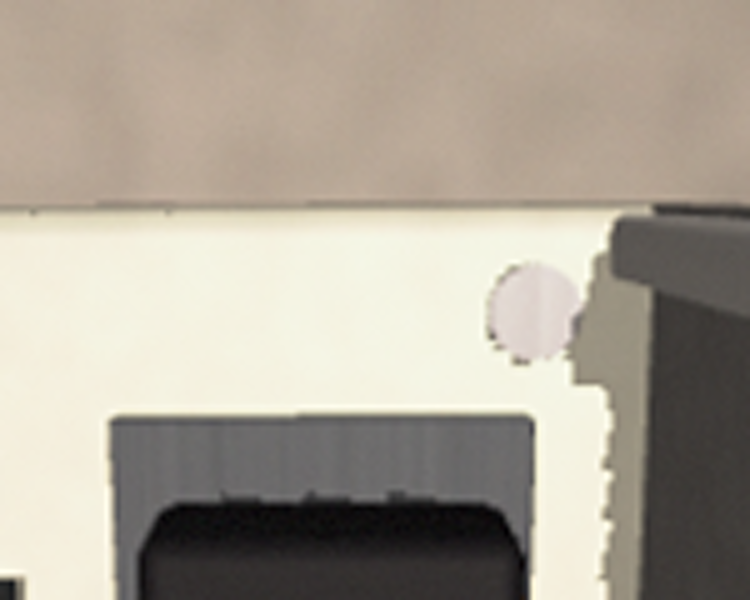

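View pics/d22c.png

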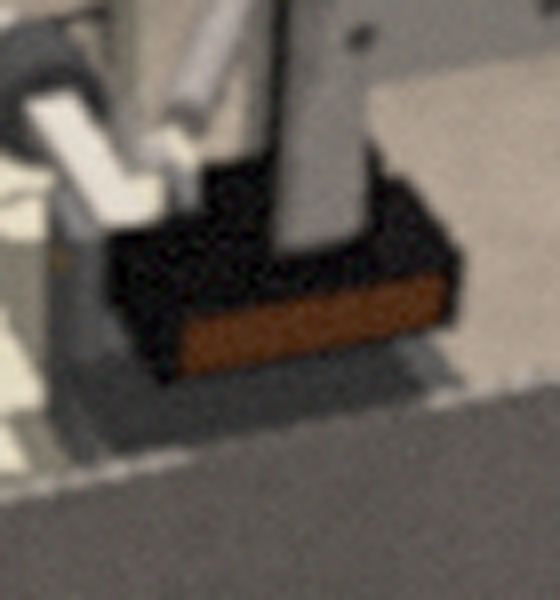

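View pics/s22c.png

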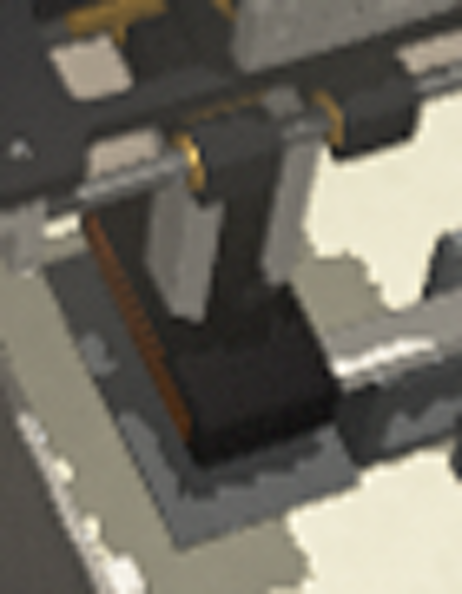

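Run:
```python
from rel import *
S=snap("scene");D=snap("side");W=snap("wrist")
pan={'S':cvt([((-52,-30,0),(168,284)),((-52,30,0),(272,247)),((52,30,0),(356,408)),((52,-30,0),(248,450))],240,135,4),
 'D':cvt([((52,30,0),(440,228))],190,90,4),
 'W':cvt([((52,30,0),(109,416)),((52,-30,0),(534,415))],190,60,5)}
cell={'S':cvt([((45,-22,0),(205,462)),((45,22,0),(336,415))],275,165,6.6),
 'D':cvt([((-45,-22,0),(165,381)),((45,-22,0),(452,324)),((45,22,26),(412,182))],250,110,8),
 'W':cvt([((45,22,0),(148,504)),((45,-22,0),(514,504)),((45,22,26),(140,556)),((45,-22,26),(524,556))],190,60,5)}
run(S,D,W,pan,cell,[.591,.066,.15]); print(robot.get_obs()["tool_pos"],robot.get_obs()["ee_rot"])
```

```text
pan [0.5921 0.0569 0.1686] cell under [0.5914 0.0558 0.1548 0.1611] bias [-0.1281 -0.5219  0.2694  0.4259 -0.0673 -0.3578]
res [-0.1, -0.5, -0.7, -1.2, 0.1, -0.7, 1.3, 0.7, 0.1, 0.1, -1.0, 0.7, 0.4, 0.7, 0.3, 0.4, 0.3, 0.0, -1.5, 0.8, 1.5, -0.1, -0.7, -3.3, -0.1, -0.4, -0.4, 0.2, 0.6, -0.2, 1.0, 1.1, -1.1, 1.1, -2.4, -0.7, 1.6, -0.7, 0.0]
err in pan frame mm -0.8433833623788959 -0.9475880561024819 dyaw -0.007509996371028477 clear 0.029791723574395496
[0.5961 0.0568 0.1561] [-3.1382  0.0009  0.1616]
```

```bash
python3 -m inch '[{"grip":0,"dx":0.03,"dy":-0.04,"dz":0.3,"rx":-0.05,"ry":0,"rz":-0.07},{"grip":0,"dx":0,"dy":0,"dz":0.25,"rx":0,"ry":0,"rz":0},{"grip":0,"dx":0,"dy":0,"dz":0.1,"rx":0,"ry":0,"rz":0},{"grip":0,"dx":0,"dy":0,"dz":0,"rx":0,"ry":0,"rz":0}]'; python3 go.py .5968 .0578 .139 .168
python3 - <<'E'
from h import *
D=snap("side","side23");S=snap("scene","scene23");W=snap("wrist","w23")
a=W["frame"][:,:,::-1];cv2.imwrite("pics/w23c.png",cv2.resize(a[70:190,180:330],None,fx=5,fy=5,interpolation=2))
d=D["frame"][:,:,::-1];cv2.imwrite("pics/d23c.png",cv2.resize(d[110:185,250:320],None,fx=8,fy=8,interpolation=2))
s=S["frame"][:,:,::-1];cv2.imwrite("pics/s23c.png",cv2.resize(s[165:255,275:345],None,fx=6.6,fy=6.6,interpolation=2))
E
```

```text
time: 31.92
tool_pos: [0.5968, 0.058, 0.1388]
ee_rot: [3.14, 0.001, 0.168]
wrist_force: [-0.9, 0.2, -2.6]
width: 0.0138
t 31.93 tcp [0.597 0.058 0.139] [3.14  0.001 0.168] w 0.0138 F [-0.923  0.181 -2.569] d units [-0.001  0.009 -0.006] r units [0.015 0.007 0.002]
```

View pics/w23c.png

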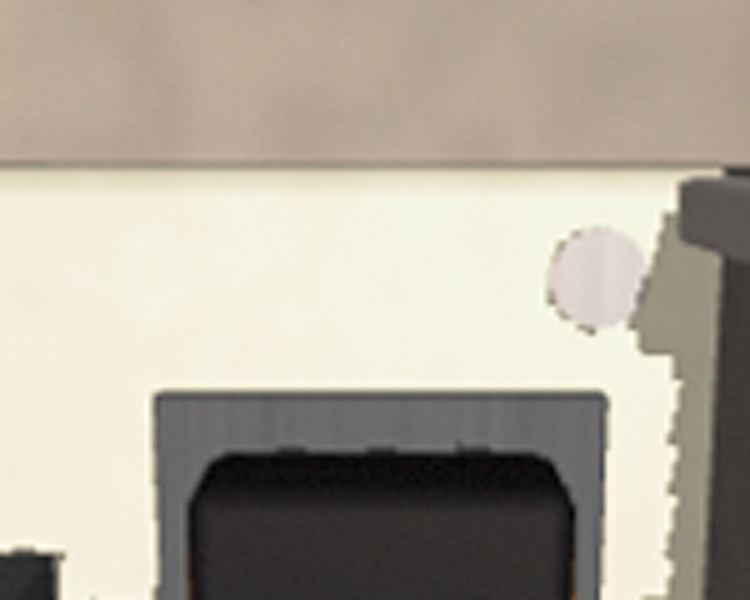

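View pics/d23c.png

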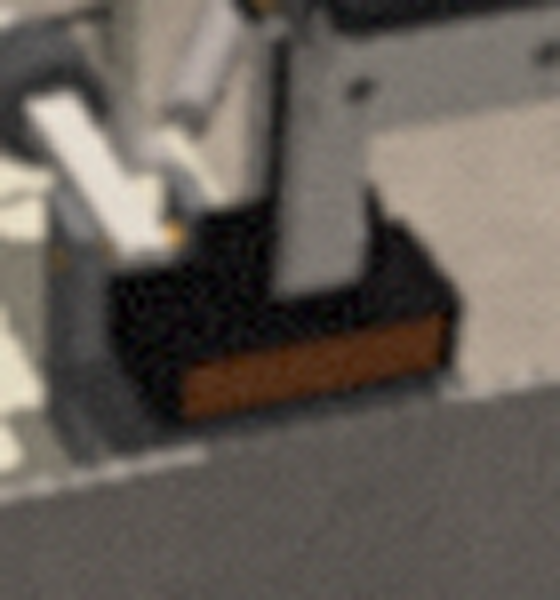

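View pics/s23c.png

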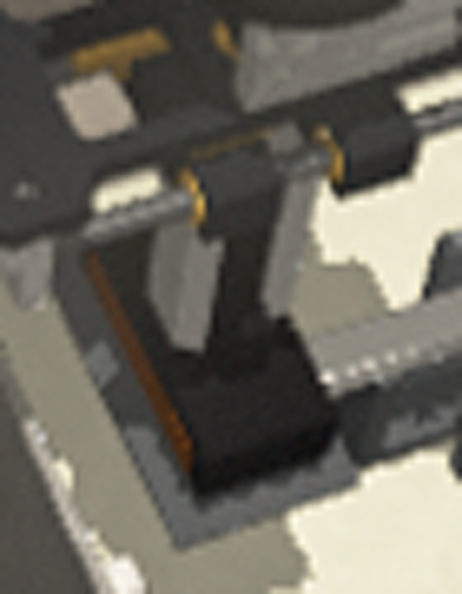

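Run:
```python
from rel import *
S=snap("scene");D=snap("side");W=snap("wrist")
pan={'S':cvt([((-52,-30,0),(168,284)),((-52,30,0),(272,247)),((52,30,0),(356,408)),((52,-30,0),(248,450))],240,135,4),
 'D':cvt([((52,30,0),(440,228))],190,90,4),
 'W':cvt([((52,30,0),(153,392)),((52,-30,0),(608,392))],180,70,5)}
cell={'S':cvt([((45,-22,0),(203,494)),((45,22,0),(338,443))],275,165,6.6),
 'D':cvt([((-45,-22,0),(172,424)),((45,-22,0),(452,368)),((45,22,26),(412,225))],250,110,8),
 'W':cvt([((45,22,0),(197,453)),((45,-22,0),(567,453)),((45,22,26),(189,505)),((45,-22,26),(576,505))],180,70,5)}
run(S,D,W,pan,cell,[.591,.066,.14]); o=robot.get_obs();print(o["tool_pos"],o["ee_rot"],o["time"],o["wrist_force"],o["qvel"])
```

```text
pan [0.592  0.0567 0.1704] cell under [0.5928 0.057  0.1391 0.1665] bias [-0.0555 -0.4567  0.3659  0.4554 -0.0529 -0.3133]
res [-0.1, -0.5, -0.8, -1.1, 0.1, -0.7, 1.3, 0.7, 0.2, 0.1, -0.4, 0.3, -0.0, 0.9, 0.4, 0.5, 0.4, 0.1, -1.9, 1.0, 1.4, -0.3, -0.8, -3.1, -0.1, -0.3, -0.4, 0.2, 0.6, -0.1, 1.2, 1.1, -1.4, 1.1, -2.0, -0.8, 1.7, -0.8, 0.0]
err in pan frame mm 0.7841544007402811 0.15043020777703267 dyaw -0.0038777751845892328 clear 0.014082761703535424
[0.5972 0.058  0.1397] [ 3.14   -0.0009  0.1681] 32.225 [ 0.9306  0.5319 -2.0488] [-0.0007  0.0005  0.0009  0.0001  0.0023 -0.0001]
```

Centred within 1 mm, yaw within 0.004 rad. Clearance is about 10.5 mm by arm kinematics and 14 mm by image fit. I lower a touch and settle.

```bash
python3 -m inch '[{"grip":0,"dx":-0.02,"dy":0,"dz":0.08,"rx":0,"ry":0,"rz":0},{"grip":0,"dx":0,"dy":0,"dz":0,"rx":0,"ry":0,"rz":0}]'
python3 - <<'E'
from h import *
S=snap("scene","scene24");D=snap("side","side24");o=robot.get_obs();print(o["tool_pos"],o["ee_rot"],o["time"],o["wrist_force"],o["width"],o["qvel"])
cv2.imwrite("pics/m24.png",np.hstack([S["frame"],D["frame"]])[:,:,::-1][::1,::1].copy() if 0 else cv2.resize(np.hstack([S["frame"],D["frame"]])[:,:,::-1],(800,300)))
cv2.imwrite("pics/d24c.png",cv2.resize(D["frame"][90:235,190:345,::-1],None,fx=4,fy=4,interpolation=2))
E
```

```text
time: 32.48
tool_pos: [0.5968, 0.0579, 0.1378]
ee_rot: [3.14, -0.001, 0.168]
wrist_force: [-0.2, -0.7, -2.8]
width: 0.0139
[0.5969671  0.05791086 0.13804196] [ 3.13989616e+00 -1.70237262e-03  1.68106701e-01] 32.575 [-0.0873004  -0.50923545 -1.93275735] 0.013571883325264664 [ 0.00034426  0.00043139 -0.00221919  0.00041614  0.00303462 -0.00082784]
```

View pics/m24.png

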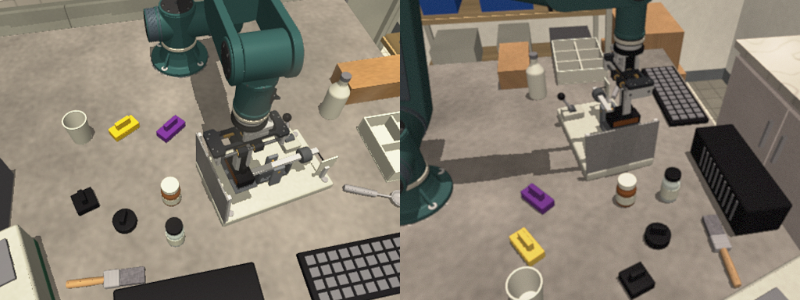

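View pics/d24c.png

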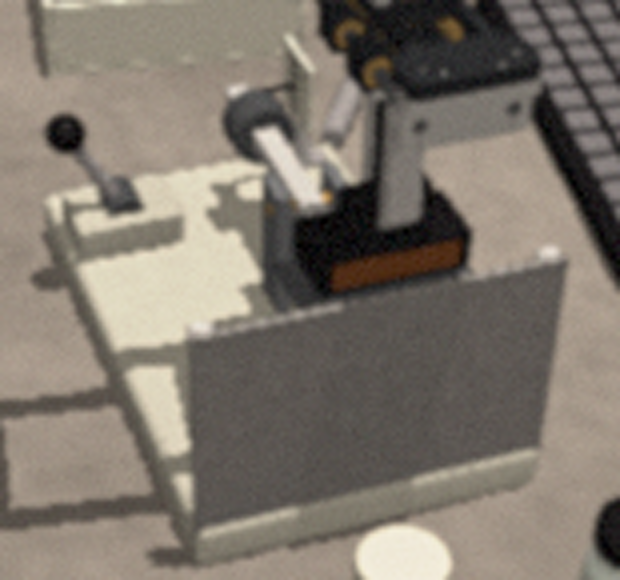

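Everything else stands where it was at the start. The lever is arrested (knob (65,133)), and the cell is held over the pan with a steady force and no contact. I hand the job in.

```bash
python3 -c "
from bench import robot
print(robot.close_job())"
```

```text
the job is handed in; nothing more can be done
None
```

The balance was checked, and the oblong cell is being held centred about a centimetre above the pan. I handed the job in at about 32.6 s, well under the 59 s limit.

**Balance check**
- **Release:** I pushed the lever away until it stalled against its stop at 20–27 N. Its knob was then where the fully released position predicts. The pan corners had risen about as expected for a beam angle of +0.1 just before this last push.
- **Return:** I pushed it back until it stalled at 16–20 N. The pan corners returned to their starting pixels and the beam was level again.
- **Slipped attempts:** The first two attempts to move the lever by gripping the knob slipped, because the grip was too shallow and then because it slid off near the end. The lever therefore paused about halfway, and again near fully over, before the full release.

**Cell:** It was gripped by its rib (13.4–14 mm opening), lifted, carried over the guard with its underside about 0.2 m up, and lowered over the pan.

**Last checks**
- **Centring:** The image fit put it within about 1 mm of the pan's centre and 0.004 rad in yaw. After that I moved it only about 0.5 mm sideways and 2 mm down.
- **Level:** The tool was within about 0.002 rad of vertical.
- **Contact:** The wrist force of 2–3 N was only the cell's weight, so nothing was touching the balance.
- **Surroundings:** The other cells and the jars looked unmoved in the final pictures.

**Disagreements**
- **Fingertips:** All three cameras showed the fingertips about 28 mm behind the reported TCP, not 14 mm ahead of it as stated. I went by the cameras.
- **Clearance:** Before the final small lowering, the clearance was about 10.5 mm by arm kinematics and 14 mm by image fit. It is now about 9 to 12 mm.

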